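Set the vases out on the bats of their size

ROBOT

A 7-joint arm with a two-finger parallel gripper is mounted at the origin on the work surface. World frame = base frame: x ahead of the robot, y to its left, z up, the work surface at z = 0. Lengths are in m, angles in rad, forces in N, time in s.
With the tool pointing down it reaches from about 0.35 to 0.9 m from the base axis. Payload 7.2 kg.
Tool frame: the origin (TCP) lies midway between the tips of the shut fingers; the grasp point (between the pads) lies 19 mm behind it (bot.grasp_offset is the distance from the TCP to the grasp point, in m); z points along the fingers, x is the direction in which the jaws open and shut, and the axes are right-handed (so a half turn about z gives the same grasp; the last joint's range is limited). The gripper opens to 85 mm and grips with 20 to 120 N. Pads are 22 mm wide; open, the fingers measure 114 mm over their backs; the gripper's body (76 mm by 85 mm) begins 54 mm behind the grasp point. The pads swing forward as they close: fully open they stand 13 mm farther back than shut.
Start: joints at [1.057, 0.411, -0.013, 1.596, 0.006, 1.134, -0.082], TCP at [0.269, -0.564, 0.198] pointing down, gripper open.
Joint ranges: [-2.95, 2.95], [-0.29, 1.99], [-1.47, 1.44], [0.14, 2.54], [-1.03, 4.17], [0.13, 1.85], [-2.86, 2.86]. Speed limits (rad/s): [2.39, 2.39, 3.01, 3.01, 3.14, 3.14, 3.14].

INTERFACE

Orientations are given as a unit quaternion [w, x, y, z].
In Python, from plant import bot gives the robot as it stands.
- The arm moves only by the tool jog_arm, never from a script. Its argument "series" is a list of rows, each an object of numbers: "gripper": the finger opening in m, from 0 to 0.0854; "tx", "ty", "tz": the shift along the tool's x, y, z in m; "ax", "ay", "az": the turn, a rotation vector about the tool's x, y, z in rad. In form: [{"gripper": .., "tx": .., "ty": .., "tz": .., "ax": .., "ay": .., "az": ..}, ...]. A call has 1 to 8 rows; each row shifts and turns the commanded pose from where the row before left it, along the tool's axes as they then stand; what a row does not reach is not made up. A row lasts 1/8 s, in which the tool goes at most 62.5 mm and 10.7 degrees, less where a joint would pass 70% of its speed; a pose out of reach is approached as far as the arm can. A call with a gripper value outside its range is refused whole. The fingers move at their own pace and stop on an object; "newtons" is the grip in N (left out, the last holds). Time passes only in rows, so rows that do not move let the fingers close. It gives the time, the measured TCP pose, the force and the opening at its end, in the units of the state.
- bot.get_obs(): the state, without advancing time (a new reading comes with each control period).
- bot.capture(name): name is "side" or "top"; returns a dict with "img" (384x512x3 uint8, blue, green, red), "depth" (384x512 float32, m along the optical axis (not along the pixel's ray), 0 where there is no reading), "K" (3x3 intrinsics, pixels), "T" (4x4, takes a point from camera to world coordinates). Camera axes: x right, y down, z forward; pixel columns grow to the right and rows downward; lengths in m; the calibration is good to about 2 mm. A picture is of the moment at which its call begins.
- bot.close_job(): hands the job in, once; it reports no verdict.
The state is a dict: "clock": time; "joint_pos": joint angles; "dq": joint speeds; "joint_efforts": joint torques, N m; "eef_pos": TCP position; "orientation": TCP orientation; "contact_force": force on the tool from outside, world axes, zero at the start; "ft_torque": the same for the moment, N m; "width": finger opening in m.
Only numpy, scipy, OpenCV 4.12 (cv2) and the standard library are available. Lean on these libraries where they do the work, as an engineer would, in place of code of your own. Each camera call takes 0.05 s, during which the arm holds its last target.

TASK

Get the fired vases ready for glazing: stand each of the four narrow-necked vases upright in the middle of its own round plywood bat, the largest vase on the largest bat, the second largest on the second largest, and so on down to the smallest on the smallest. Set each one down gently, not dropped, and tip none of them over. Leave the two straight-sided cylinders where they stand.

Things in the scene. Friction and masses are not known exactly. Their poses are not given: they have to be found in the camera images.
- vase_140_center (a point): largest vase: hollow-looking terracotta bottle shape standing upright, 140 mm tall, round belly 90 mm across, above it a straight round neck 32 mm across that takes up the top 40 mm (grip it there from above; the belly begins below it, foot 56 mm across). Loose, about 360 g, varying by a quarter. The point is on its axis, half-way up (70 mm above its flat foot, 70 mm below the rim); z is up along the axis.
- vase_120_center (a point): second largest vase: hollow-looking terracotta bottle shape standing upright, 120 mm tall, round belly 78 mm across, above it a straight round neck 30 mm across that takes up the top 40 mm (grip it there from above; the belly begins below it, foot 48 mm across). Loose, about 260 g, varying by a quarter. The point is on its axis, half-way up (60 mm above its flat foot, 60 mm below the rim); z is up along the axis.
- vase_100_center (a point): second smallest vase: hollow-looking terracotta bottle shape standing upright, 100 mm tall, round belly 66 mm across, above it a straight round neck 28 mm across that takes up the top 40 mm (grip it there from above; the belly begins below it, foot 41 mm across). Loose, about 180 g, varying by a quarter. The point is on its axis, half-way up (50 mm above its flat foot, 50 mm below the rim); z is up along the axis.
- vase_80_center (a point): smallest vase: hollow-looking terracotta bottle shape standing upright, 80 mm tall, round belly 54 mm across, above it a straight round neck 26 mm across that takes up the top 40 mm (grip it there from above; the belly begins below it, foot 33 mm across). Loose, about 120 g, varying by a quarter. The point is on its axis, half-way up (40 mm above its flat foot, 40 mm below the rim); z is up along the axis.
- bat_130_top (a point): largest bat: flat plywood disc lying on the table, 130 mm across, 12 mm thick, with two fine rings drawn around its centre; it does not move. The point is the centre of its upper face (12 mm above the table); z is up.
- bat_111_top (a point): second largest bat: flat plywood disc lying on the table, 111 mm across, 12 mm thick, with two fine rings drawn around its centre; it does not move. The point is the centre of its upper face (12 mm above the table); z is up.
- bat_93_top (a point): second smallest bat: flat plywood disc lying on the table, 93 mm across, 12 mm thick, with two fine rings drawn around its centre; it does not move. The point is the centre of its upper face (12 mm above the table); z is up.
- bat_75_top (a point): smallest bat: flat plywood disc lying on the table, 75 mm across, 12 mm thick, with two fine rings drawn around its centre; it does not move. The point is the centre of its upper face (12 mm above the table); z is up.
- tube_110_center (a point): straight-sided terracotta cylinder without a neck, 110 mm tall, 62 mm across, standing upright and loose; not a vase, to be left alone. The point is on its axis, half-way up (55 mm above the table); z is up.
- tube_90_center (a point): straight-sided terracotta cylinder without a neck, 90 mm tall, 52 mm across, standing upright and loose; not a vase, to be left alone. The point is on its axis, half-way up (45 mm above the table); z is up.
Not all that is in view belongs to the job. What is shaped like the part that bears vase_80_center but green or yellow is not meant.

How it is judged:
At the end, for the whole second after the job is handed in: Each vase stands upright (within 0.08 rad), released and at rest, with its foot on the bat of its size rank, its axis within 12 mm of the bat's centre; both straight cylinders stand upright within 30 mm of where they started (horizontal distance between vase_140_center and bat_130_top below 0.012 m and z of vase_140_center in the frame of bat_130_top between 0.066 and 0.074 m and angle between each of vase_140_center, vase_120_center, vase_100_center, vase_80_center, tube_110_center, tube_90_center's own z axis and vertical below 0.08 rad and linear speed of each of vase_140, vase_120, vase_100, vase_80 below 0.02 m/s and horizontal distance between vase_120_center and bat_111_top below 0.012 m and z of vase_120_center in the frame of bat_111_top between 0.056 and 0.064 m and horizontal distance between vase_100_center and bat_93_top below 0.012 m and z of vase_100_center in the frame of bat_93_top between 0.046 and 0.054 m and horizontal distance between vase_80_center and bat_75_top below 0.012 m and z of vase_80_center in the frame of bat_75_top between 0.036 and 0.044 m and distance of each of tube_110_center, tube_90_center from where it was at the start of the episode below 0.03 m); the robot touches nothing.
It fails at once if a vase is tipped over (more than 45 degrees) (angle between any of vase_140_center, vase_120_center, vase_100_center, vase_80_center's own z axis and vertical above 0.785 rad).
It fails at once if a vase is banged down or pressed hard on its bat (more than 60 N) (contact force between vase_140 and bat_130 above 60 N or contact force between vase_120 and bat_111 above 60 N or contact force between vase_100 and bat_93 above 60 N or contact force between vase_80 and bat_75 above 60 N).
It fails at once if a vase is dropped: let go with its foot more than 20 mm above the level of the bats ((height (world z) of vase_140_center above 0.102 m and contact force between the fingers and vase_140 below 0.05 N) or (height (world z) of vase_120_center above 0.092 m and contact force between the fingers and vase_120 below 0.05 N) or (height (world z) of vase_100_center above 0.082 m and contact force between the fingers and vase_100 below 0.05 N) or (height (world z) of vase_80_center above 0.072 m and contact force between the fingers and vase_80 below 0.05 N)).
It fails at once if the 110 mm straight cylinder is moved (more than 30 mm) or knocked over (distance of tube_110_center from where it was at the start of the episode above 0.03 m or angle between tube_110_center's own z axis and vertical above 0.5 rad).
It fails at once if the 90 mm straight cylinder is moved (more than 30 mm) or knocked over (distance of tube_90_center from where it was at the start of the episode above 0.03 m or angle between tube_90_center's own z axis and vertical above 0.5 rad).
It also fails if it takes over 128 s, if anything falls off the work surface, if the arm or the gripper's body presses on something with over 40 N, if the wrist force passes 120 N, or if a joint passes its speed limit or range.

## Working session

There is one attempt and no reset: what is moved stays moved. The work goes in short steps, Python scripts to look and compute and a tool call to move; the robot and the scene stay as the last step left them, time stands still between calls to the robot, and variables do not carry over. Pictures are saved under pics/ and viewed, and the job is handed in when it is done.

Besides the shell and the picture viewer there is one more tool, called after ">>>" as name(argument=value, ...) on one line, values as JSON. jog_arm: Moves the arm, as the interface text tells. Its arguments: {"type":"object","properties":{"series":{"type":"array"},"newtons":{"type":"number"}},"required":["series"]}

```bash
ls; mkdir -p pics; python3 - <<'E'
from plant import bot
import cv2,pickle
for n in("top","side"):
    c=bot.capture(n); cv2.imwrite(f"pics/{n}0.png",c["img"]); pickle.dump(c,open(f"{n}0.pkl","wb")); print(n,c["K"],c["T"].round(3))
print(bot.get_obs(),bot.grasp_offset)
E
```

```text
pics
top [[383.49193941   0.         254.3334763 ]
 [  0.         383.49193941 191.71561418]
 [  0.           0.           1.        ]] [[-1.000e-02 -9.850e-01  1.750e-01  3.160e-01]
 [-1.000e+00  7.000e-03 -1.600e-02  1.000e-03]
 [ 1.500e-02 -1.750e-01 -9.840e-01  1.083e+00]
 [ 0.000e+00  0.000e+00  0.000e+00  1.000e+00]]
side [[371.25869988   0.         260.40478713]
 [  0.         371.25869988 185.54310844]
 [  0.           0.           1.        ]] [[-0.947 -0.167  0.273  0.196]
 [-0.319  0.439 -0.84   0.879]
 [ 0.02  -0.883 -0.469  0.575]
 [ 0.     0.     0.     1.   ]]
{'clock': 0.1, 'joint_pos': array([ 1.05681991,  0.41184247, -0.01270632,  1.59696132,  0.00562252,
        1.13434242, -0.08219654]), 'dq': array([ 3.87196006e-05, -2.68486194e-03,  1.40591116e-03, -3.45455349e-03,
        1.82119849e-03, -1.07384422e-03,  4.08163426e-04]), 'joint_efforts': array([ 3.15969504e-03, -6.01828480e+01,  6.84637763e-01, -3.00082111e+01,
        1.40757352e-02,  6.51176742e-03,  2.66856148e-05]), 'eef_pos': array([ 0.26920396, -0.56348303,  0.19692281]), 'orientation': array([-3.48171281e-04,  8.45927475e-01, -5.33297413e-01, -6.74376123e-04]), 'contact_force': array([-0.03511924, -0.01524684,  0.35074265]), 'ft_torque': array([-0.01524373,  0.0158956 ,  0.03738466]), 'width': 0.08554247530778766} 0.0187
```

View pics/top0.png

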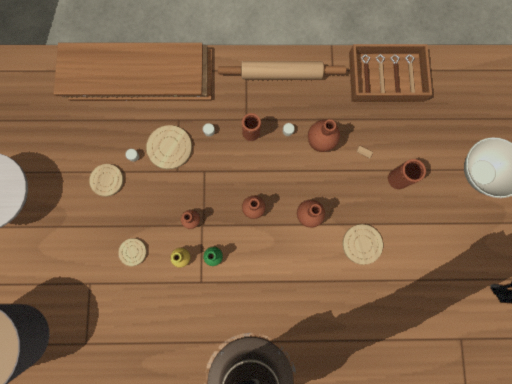

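View pics/side0.png

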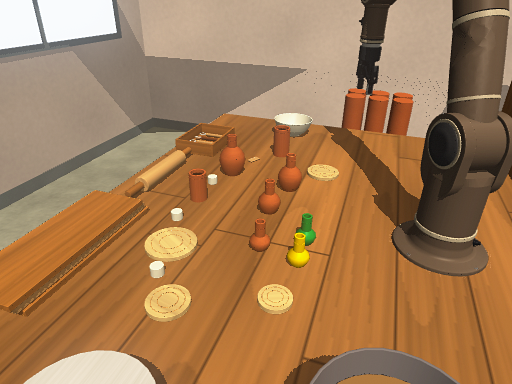

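Top view: the vases are the terracotta bottles at (323,134), (311,213), (254,207) and (190,218). The bats are at (169,147), (363,244), (106,180) and (132,252). The tubes are at (407,173) and (251,126). The yellow (180,258) and green (213,256) bottles are decoys. Next I'll measure positions and sizes.

```bash
cat > h.py <<'E'
import numpy as np,cv2,pickle
from scipy.optimize import least_squares
def cloud(c):
    d=c["depth"];v,u=np.indices(d.shape);K=c["K"]
    P=np.stack([(u-K[0,2])/K[0,0]*d,(v-K[1,2])/K[1,1]*d,d],-1)
    W=P@c["T"][:3,:3].T+c["T"][:3,3]; W[d==0]=np.nan
    return W
def onplane(c,uv,z):
    uv=np.atleast_2d(uv).astype(float);K=c["K"];T=c["T"]
    r=np.c_[(uv[:,0]-K[0,2])/K[0,0],(uv[:,1]-K[1,2])/K[1,1],np.ones(len(uv))]@T[:3,:3].T
    s=(z-T[2,3])/r[:,2]; return T[:3,3]+r*s[:,None]
def circ(xy,r=None):
    x0=np.r_[xy.mean(0),[0.03] if r is None else []]
    f=lambda p:np.hypot(*(xy-p[:2]).T)-(p[2] if r is None else r)
    s=least_squares(f,x0,loss="soft_l1",f_scale=.001);return s.x,np.std(s.fun)
E
python3 - <<'E'
from h import *
c=pickle.load(open("top0.pkl","rb"));W=cloud(c)
hsv=cv2.cvtColor(c["img"],cv2.COLOR_BGR2HSV)
print("table z",np.nanmedian(W[280:300,150:200,2]))
for n,(u,v,h) in dict(v140=(323,134,26),v120=(311,213,26),v100=(254,207,22),v80=(190,218,18),t110=(407,173,26),t90=(251,126,22),yel=(180,258,15),gre=(213,256,15)).items():
    w=W[v-h:v+h,u-h:u+h].reshape(-1,3);w=w[w[:,2]>.02]
    zm=np.nanpercentile(w[:,2],98)
    rim=w[w[:,2]>zm-.006]
    body=w
    print(n,"zmax",zm.round(4),"n",len(rim),"mid",((rim.min(0)+rim.max(0))/2).round(4)[:2],"ext",np.ptp(rim,axis=0).round(3)[:2],"body mid",((body.min(0)+body.max(0))/2).round(4)[:2],np.ptp(body,axis=0).round(3)[:2], "hsv",hsv[v+5,u])
for n,(u,v,h,r) in dict(b130=(169,147,32,.065),b111=(363,244,30,.0555),b93=(106,180,25,.0465),b75=(132,252,22,.0375)).items():
    m=cv2.inRange(hsv[v-h:v+h,u-h:u+h],(12,30,150),(35,140,255))
    cs,_=cv2.findContours(m,cv2.RETR_EXTERNAL,cv2.CHAIN_APPROX_NONE);k=max(cs,key=cv2.contourArea)[:,0]+[u-h,v-h]
    p=onplane(c,k,.012)[:,:2]
    print(n,*circ(p), circ(p,r)[0])
E
```

```text
table z -7.916274700692227e-05
v140 zmax 0.1409 n 69 mid [ 0.6588 -0.2101] ext [0.032 0.029] body mid [ 0.6575 -0.2096] [0.086 0.085] hsv [  9 148 160]
v120 zmax 0.121 n 57 mid [ 0.4407 -0.1692] ext [0.028 0.028] body mid [ 0.4412 -0.168 ] [0.077 0.074] hsv [  8 142 163]
v100 zmax 0.101 n 52 mid [ 0.4614 -0.0137] ext [0.027 0.026] body mid [ 0.461  -0.0132] [0.063 0.064] hsv [  9 141 159]
v80 zmax 0.0816 n 45 mid [0.4298 0.1629] ext [0.024 0.024] body mid [0.4306 0.1622] [0.053 0.05 ] hsv [  9 145 146]
t110 zmax 0.1115 n 165 mid [ 0.5443 -0.433 ] ext [0.06 0.06] body mid [ 0.5441 -0.4324] [0.06  0.062] hsv [  8 142 156]
t90 zmax 0.0926 n 113 mid [ 0.6868 -0.0078] ext [0.051 0.049] body mid [ 0.6862 -0.0078] [0.052 0.051] hsv [  9 146 126]
yel zmax 0.0815 n 49 mid [0.3268 0.1867] ext [0.023 0.024] body mid [0.3273 0.1859] [0.051 0.05 ] hsv [ 25 142 197]
gre zmax 0.0821 n 47 mid [0.3284 0.0994] ext [0.023 0.024] body mid [0.3291 0.0993] [0.051 0.052] hsv [ 65 140 124]
b130 [0.64114862 0.23191264 0.06427137] 0.0013725139679584505 [0.6411437  0.23202179]
b111 [ 0.34086292 -0.31440903  0.08395891] 0.011835838368150303 [ 0.34756314 -0.31941992]
b93 [0.54582971 0.4127546  0.04989082] 0.008898664680372724 [0.545595  0.4111248]
b75 [0.33631809 0.31968461 0.06208554] 0.010684356884756125 [0.34438829 0.32527152]
```

```bash
python3 - <<'E'
from h import *
c=pickle.load(open("top0.pkl","rb"))
cv2.imwrite("pics/crop0.png",cv2.resize(c["img"][100:280,80:440],None,fx=2.2,fy=2.2,interpolation=cv2.INTER_CUBIC))
E
```

```text
(no output)
```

View pics/crop0.png

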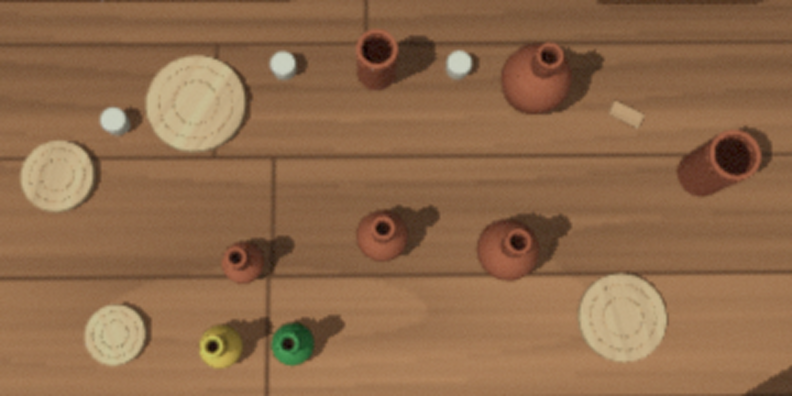

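The enlarged crop confirms that the terracotta bottle at crop (238,260) is vase_80; the yellow (220,345) and green (293,343) ones aren't meant. The colour mask for the bats picked up the table, so I'll refine with depth and cross-check with the side camera.

```bash
cat >> h.py <<'E'
BATS=dict(b130=((.641,.232),.065),b111=((.355,-.30),.0555),b93=((.545,.411),.0465),b75=((.345,.325),.0375))
def bat(c,W,g,r):
    m=(W[...,2]>.006)&(W[...,2]<.02)&(np.hypot(W[...,0]-g[0],W[...,1]-g[1])<r+.03)
    m=cv2.morphologyEx(m.astype(np.uint8),cv2.MORPH_OPEN,np.ones((3,3)))
    cs,_=cv2.findContours(m,cv2.RETR_EXTERNAL,cv2.CHAIN_APPROX_NONE)
    k=max(cs,key=cv2.contourArea)[:,0]; p=onplane(c,k,.012)[:,:2]
    return circ(p),circ(p,r)[0]
E
python3 - <<'E'
from h import *
for n in("top","side"):
    c=pickle.load(open(n+"0.pkl","rb"));W=cloud(c);print(n)
    for b,(g,r) in BATS.items():
        (a,s),e=bat(c,W,g,r);print(b,a.round(4),s.round(4),e.round(4))
    for v,(g,h,r) in dict(v140=((.6588,-.2101),.14,.016),v120=((.4407,-.1692),.12,.015),v100=((.461,-.0137),.1,.014),v80=((.4298,.1629),.08,.013),t110=((.5443,-.433),.11,.031),t90=((.687,-.008),.09,.026)).items():
        m=(W[...,2]>h-.035)&(W[...,2]<h+.003)&(np.hypot(W[...,0]-g[0],W[...,1]-g[1])<r+.012)
        # outer neck wall
        q=W[m]; a,s=circ(q[:,:2],r) ; lo=q[q[:,2]<h-.008]
        print(v,len(q),(circ(lo[:,:2],r) if len(lo)>5 else None), ((q.min(0)+q.max(0))/2).round(4)[:2])
for n in("top",):
    c=pickle.load(open(n+"0.pkl","rb"));W=cloud(c)
    m=(W[...,2]>.015)&(W[...,2]<.3);
    nn,l,st,ce=cv2.connectedComponentsWithStats(m.astype(np.uint8))
    for i in range(1,nn):
        if st[i,4]>12: w=W[l==i];print(ce[i].round(0),w.min(0).round(3),w.max(0).round(3))
E
```

```text
top
b130 [0.6416 0.2292 0.0636] 0.0018 [0.6416 0.2291]
b111 [ 0.358  -0.3157  0.0542] 0.0012 [ 0.3579 -0.3157]
b93 [0.5451 0.4044 0.0455] 0.0008 [0.5452 0.4045]
b75 [0.3423 0.3214 0.0363] 0.0009 [0.3423 0.3213]
v140 171 (array([ 0.65512423, -0.20771539]), np.float64(0.0031976247911944173)) [ 0.6588 -0.2098]
v120 136 (array([ 0.43720406, -0.16061101]), np.float64(0.004417851042713012)) [ 0.4405 -0.1687]
v100 105 (array([ 0.45212271, -0.0172184 ]), np.float64(0.004698403447257463)) [ 0.4612 -0.0138]
v80 97 (array([0.42183157, 0.16317023]), np.float64(0.00410221106429429)) [0.4296 0.1623]
t110 535 (array([ 0.52726355, -0.43481473]), np.float64(0.010695802813547626)) [ 0.5442 -0.4327]
t90 338 (array([ 0.67936852, -0.02353554]), np.float64(0.009268803076019903)) [ 0.6862 -0.0079]
side
b130 [0.6371 0.2336 0.0644] 0.0019 [0.6371 0.2336]
b111 [ 0.3538 -0.3094  0.0545] 0.0025 [ 0.3541 -0.3096]
b93 [0.541  0.4083 0.0461] 0.0014 [0.541  0.4082]
b75 [0.3389 0.3257 0.0371] 0.0009 [0.3389 0.3257]
v140 119 (array([ 0.65590996, -0.21165522]), np.float64(0.002019296015852352)) [ 0.6548 -0.2091]
v120 
[... 876 characters left out ...]
 [ 0.675 -0.13   0.017] [ 0.706 -0.101  0.03 ]
[493. 164.] [ 0.478 -0.748  0.015] [ 0.646 -0.595  0.074]
[132. 154.] [0.601 0.317 0.015] [0.631 0.347 0.03 ]
[ 11. 189.] [0.407 0.583 0.072] [0.6   0.661 0.093]
[408. 173.] [ 0.514 -0.463  0.015] [ 0.574 -0.402  0.115]
[253. 207.] [ 0.429 -0.045  0.028] [0.493 0.019 0.104]
[311. 213.] [ 0.403 -0.205  0.039] [ 0.48  -0.131  0.123]
[190. 219.] [0.404 0.137 0.016] [0.457 0.187 0.083]
[180. 257.] [0.302 0.161 0.016] [0.353 0.211 0.083]
[213. 256.] [0.304 0.073 0.017] [0.355 0.126 0.083]
[498. 290.] [ 0.228 -0.526  0.242] [ 0.265 -0.492  0.3  ]
[ 20. 339.] [0.043 0.514 0.015] [0.218 0.62  0.175]
[250. 369.] [ 0.001 -0.094  0.015] [0.092 0.088 0.299]
```

```bash
python3 - <<'E'
from h import *
for n in("top","side"):
    c=pickle.load(open(n+"0.pkl","rb"));W=cloud(c);print(n)
    lab=cv2.cvtColor(c["img"],cv2.COLOR_BGR2LAB).astype(float)
    for b,(g,r) in BATS.items():
        R=np.hypot(W[...,0]-g[0],W[...,1]-g[1])
        (_,_),e=bat(c,W,g,r);R=np.hypot(W[...,0]-e[0],W[...,1]-e[1])
        i=np.median(lab[R<r-.012],0);o=np.median(lab[(R>r+.012)&(R<r+.03)],0)
        t=((lab-o)@(i-o))/((i-o)@(i-o)); m=((t>.5)&(R<r+.02)).astype(np.uint8)
        m=cv2.morphologyEx(m,cv2.MORPH_CLOSE,np.ones((5,5)));m=cv2.morphologyEx(m,cv2.MORPH_OPEN,np.ones((3,3)))
        cs,_=cv2.findContours(m,cv2.RETR_EXTERNAL,cv2.CHAIN_APPROX_NONE);k=max(cs,key=cv2.contourArea)[:,0]
        a,s=circ(onplane(c,k,.012)[:,:2]);
        zz=np.nanmedian(W[R<r-.012][:,2]); d=W[(W[...,2]>.006)&(W[...,2]<.02)&(R<r+.01)]
        print(b,"col",a.round(4),s.round(4),"depth mid",((d.min(0)+d.max(0))/2)[:2].round(4),d.mean(0).round(4),"z",zz.round(4))
E
```

```text
top
b130 col [0.6418 0.2312 0.0631] 0.0009 depth mid [0.6417 0.2322] [0.6411 0.2296 0.012 ] z 0.012
b111 col [ 0.3569 -0.3161  0.0534] 0.0008 depth mid [ 0.3587 -0.3161] [ 0.3576 -0.3157  0.0117] z 0.0118
b93 col [0.545  0.4063 0.045 ] 0.0007 depth mid [0.5432 0.4044] [0.5448 0.4044 0.0119] z 0.0119
b75 col [0.3414 0.3227 0.0354] 0.0008 depth mid [0.3423 0.3213] [0.3421 0.3213 0.0119] z 0.0122
side
b130 col [0.6353 0.2364 0.0662] 0.0029 depth mid [0.6387 0.2311] [0.6369 0.2355 0.0108] z 0.0109
b111 col [ 0.3534 -0.3115  0.0524] 0.0048 depth mid [ 0.3545 -0.3153] [ 0.354  -0.3107  0.0106] z 0.0109
b93 col [0.5411 0.4087 0.0461] 0.0022 depth mid [0.5431 0.406 ] [0.5413 0.4092 0.0107] z 0.0109
b75 col [0.3381 0.3255 0.0367] 0.0026 depth mid [0.3395 0.3223] [0.3388 0.3256 0.0107] z 0.0108
```

>>> jog_arm(series=[{"az": -0.18}, {"az": -0.185}, {"az": -0.185}, {"az": -0.185}, {"az": -0.185}, {"az": -0.185}, {"az": -0.018}, {"gripper": 0.085}], newtons=60)

```text
validation failed for argument at $.se...
```

>>> jog_arm(series=[{"gripper": 0.085, "tx": 0, "ty": 0, "tz": 0, "ax": 0, "ay": 0, "az": -0.18}, {"gripper": 0.085, "tx": 0, "ty": 0, "tz": 0, "ax": 0, "ay": 0, "az": -0.185}, {"gripper": 0.085, "tx": 0, "ty": 0, "tz": 0, "ax": 0, "ay": 0, "az": -0.185}, {"gripper": 0.085, "tx": 0, "ty": 0, "tz": 0, "ax": 0, "ay": 0, "az": -0.185}, {"gripper": 0.085, "tx": 0, "ty": 0, "tz": 0, "ax": 0, "ay": 0, "az": -0.185}, {"gripper": 0.085, "tx": 0, "ty": 0, "tz": 0, "ax": 0, "ay": 0, "az": -0.185}, {"gripper": 0.085, "tx": 0, "ty": 0, "tz": 0, "ax": 0, "ay": 0, "az": -0.02}], newtons=60)

```text
clock: 0.98
eef_pos: [0.2692, -0.5637, 0.1972]
orientation: [-0.0, 1.0, -0.0, -0.0]
contact_force: [0.9, -0.1, -0.2]
width: 0.085
```

>>> jog_arm(series=[{"gripper": 0.085, "tx": 0.021, "ty": -0.05, "tz": 0, "ax": 0, "ay": 0, "az": 0}, {"gripper": 0.085, "tx": 0.021, "ty": -0.05, "tz": 0, "ax": 0, "ay": 0, "az": 0}, {"gripper": 0.085, "tx": 0.021, "ty": -0.05, "tz": 0, "ax": 0, "ay": 0, "az": 0}, {"gripper": 0.085, "tx": 0.021, "ty": -0.05, "tz": 0, "ax": 0, "ay": 0, "az": 0}, {"gripper": 0.085, "tx": 0.021, "ty": -0.05, "tz": 0, "ax": 0, "ay": 0, "az": 0}, {"gripper": 0.085, "tx": 0.021, "ty": -0.05, "tz": 0, "ax": 0, "ay": 0, "az": 0}, {"gripper": 0.085, "tx": 0.021, "ty": -0.05, "tz": 0, "ax": 0, "ay": 0, "az": 0}, {"gripper": 0.085, "tx": 0.023, "ty": -0.045, "tz": 0, "ax": 0, "ay": 0, "az": 0}])

```text
clock: 1.98
eef_pos: [0.4398, -0.1671, 0.1979]
orientation: [0.0, 1.0, -0.002, 0.0]
contact_force: [2.0, 0.1, 0.2]
width: 0.0851
```

>>> jog_arm(series=[{"gripper": 0.085, "tx": 0, "ty": 0, "tz": 0, "ax": 0, "ay": 0, "az": 0}, {"gripper": 0.085, "tx": 0, "ty": 0, "tz": 0, "ax": 0, "ay": 0, "az": 0}])

```text
clock: 2.22
eef_pos: [0.4391, -0.1694, 0.1975]
orientation: [0.0, 1.0, -0.001, -0.0]
contact_force: [-0.1, -1.3, -0.3]
width: 0.0851
```

>>> jog_arm(series=[{"gripper": 0.085, "tx": 0, "ty": 0, "tz": 0.03, "ax": 0, "ay": 0, "az": 0}, {"gripper": 0.085, "tx": 0, "ty": 0, "tz": 0.03, "ax": 0, "ay": 0, "az": 0}, {"gripper": 0.085, "tx": 0, "ty": 0, "tz": 0, "ax": 0, "ay": 0, "az": 0}])

```text
clock: 2.6
eef_pos: [0.4372, -0.1699, 0.136]
orientation: [-0.001, 1.0, -0.002, -0.002]
contact_force: [0.3, 0.2, 0.4]
width: 0.0853
```

```bash
cat > shot.py <<'E'
import sys
from h import *
from plant import bot
n=sys.argv[1]
ims=[]
for k in("top","side"):
    c=bot.capture(k);pickle.dump(c,open(f"{k}_{n}.pkl","wb"))
    u0,u1,v0,v1=map(int,sys.argv[2 if k=="top" else 3].split(","))
    i=c["img"][v0:v1,u0:u1];ims.append(cv2.resize(i,(390,int(390*i.shape[0]/i.shape[1]))))
H=max(i.shape[0] for i in ims)
cv2.imwrite(f"pics/{n}.png",np.hstack([cv2.copyMakeBorder(i,0,H-i.shape[0],0,5,0) for i in ims]))
o=bot.get_obs();print(o["clock"],o["eef_pos"].round(4),o["contact_force"].round(1),o["width"])
E
python3 shot.py a1 240,380,140,280 200,380,80,230
```

```text
2.7 [ 0.4394 -0.1699  0.1383] [ 1.  -0.8  0.6] 0.08513575504555829
```

View pics/a1.png

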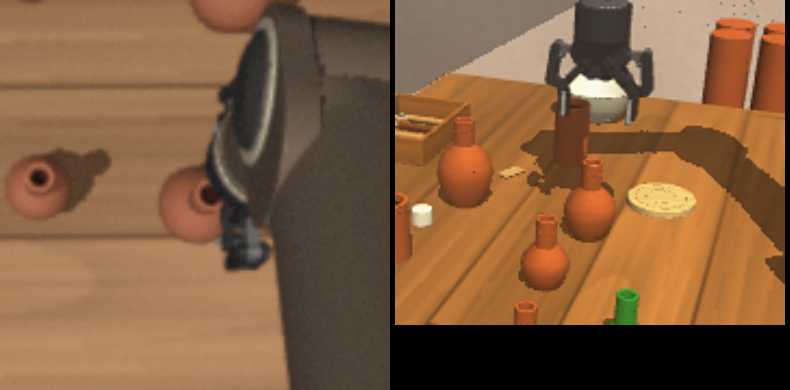

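The side view shows the fingers at crop (563,100) and (632,105), either side of the vase_120 neck at (593,175), so the hand is well centred. I'll descend and grip.

>>> jog_arm(series=[{"gripper": 0.085, "tx": 0, "ty": 0, "tz": 0.02, "ax": 0, "ay": 0, "az": 0}, {"gripper": 0.085, "tx": 0, "ty": 0, "tz": 0.02, "ax": 0, "ay": 0, "az": 0}, {"gripper": 0.085, "tx": 0, "ty": 0, "tz": 0.014, "ax": 0, "ay": 0, "az": 0}, {"gripper": 0.085, "tx": 0, "ty": 0, "tz": 0, "ax": 0, "ay": 0, "az": 0}, {"gripper": 0.045, "tx": 0, "ty": 0, "tz": 0, "ax": 0, "ay": 0, "az": 0}, {"gripper": 0.04, "tx": 0, "ty": 0, "tz": 0, "ax": 0, "ay": 0, "az": 0}, {"gripper": 0.035, "tx": 0, "ty": 0, "tz": 0, "ax": 0, "ay": 0, "az": 0}], newtons=60)

```text
clock: 3.58
eef_pos: [0.4398, -0.1691, 0.0842]
orientation: [0.0, 1.0, -0.0, 0.0]
contact_force: [-0.1, 0.7, -0.1]
width: 0.0351
```

>>> jog_arm(series=[{"gripper": 0.032, "tx": 0, "ty": 0, "tz": 0, "ax": 0, "ay": 0, "az": 0}, {"gripper": 0.028, "tx": 0, "ty": 0, "tz": 0, "ax": 0, "ay": 0, "az": 0}, {"gripper": 0.015, "tx": 0, "ty": 0, "tz": 0, "ax": 0, "ay": 0, "az": 0}, {"gripper": 0.0, "tx": 0, "ty": 0, "tz": 0, "ax": 0, "ay": 0, "az": 0}, {"gripper": 0.0, "tx": 0, "ty": 0, "tz": 0, "ax": 0, "ay": 0, "az": 0}])

```text
clock: 4.2
eef_pos: [0.4399, -0.169, 0.0843]
orientation: [0.0, 1.0, -0.0, 0.0]
contact_force: [-1.1, 1.0, 6.0]
width: 0.0246
```

>>> jog_arm(series=[{"gripper": 0.0, "tx": 0, "ty": 0, "tz": 0, "ax": 0, "ay": 0, "az": 0}, {"gripper": 0.0, "tx": 0, "ty": 0, "tz": 0, "ax": 0, "ay": 0, "az": 0}])

```text
clock: 4.45
eef_pos: [0.4399, -0.169, 0.0843]
orientation: [0.0, 1.0, -0.0, 0.0]
contact_force: [-1.0, 0.8, 6.4]
width: 0.0245
```

```bash
python3 shot.py a2 240,380,140,280 240,340,100,200
```

```text
4.55 [ 0.4399 -0.169   0.0843] [0.2 0.3 6.1] 0.02456275249626136
```

View pics/a2.png

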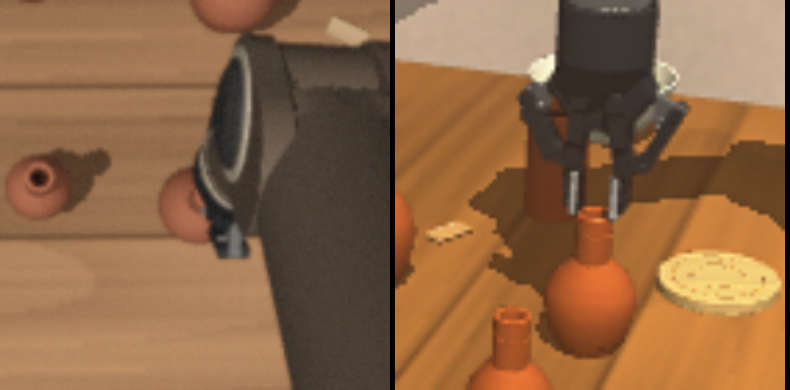

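The side view shows the finger tips at crop y≈215, near the rim at (595,213). That's higher on the neck than I planned, and the width of 24.5 mm is less than 30 mm. I'll check the finger position from depth.

```bash
python3 - <<'E'
from h import *
c=pickle.load(open("side_a2.pkl","rb"));W=cloud(c)
# crop scale 100px->390; panel x offset 395
for v in range(140,176,2):
    print(v,[ (u,*(W[v,u]*1000).round(0).astype(int)) for u in (283,286,288,291,294,297,299) if np.isfinite(W[v,u,0])])
E
```

```text
140 [(283, np.int64(464), np.int64(-159), np.int64(166)), (286, np.int64(454), np.int64(-158), np.int64(168)), (288, np.int64(454), np.int64(-182), np.int64(160)), (291, np.int64(540), np.int64(-593), np.int64(0)), (294, np.int64(529), np.int64(-599), np.int64(0)), (297, np.int64(420), np.int64(-159), np.int64(172)), (299, np.int64(414), np.int64(-159), np.int64(173))]
142 [(283, np.int64(462), np.int64(-153), np.int64(162)), (286, np.int64(454), np.int64(-159), np.int64(161)), (288, np.int64(452), np.int64(-177), np.int64(155)), (291, np.int64(536), np.int64(-578), np.int64(-3)), (294, np.int64(523), np.int64(-578), np.int64(-1)), (297, np.int64(420), np.int64(-159), np.int64(166)), (299, np.int64(413), np.int64(-155), np.int64(168))]
144 [(283, np.int64(464), np.int64(-161), np.int64(152)), (286, np.int64(454), np.int64(-159), np.int64(154)), (288, np.int64(451), np.int64(-175), np.int64(149)), (291, np.int64(528), np.int64(-544), np.int64(2)), (294, np.int64(518), np.int64(-559), np.int64(-3)), (297, np.int64(419), np.int64(-157), np.int64(160)), (299, np.int64(412), np.int64(-154
[... 4879 characters left out ...]
43), np.int64(66)), (286, np.int64(445), np.int64(-146), np.int64(66)), (288, np.int64(438), np.int64(-142), np.int64(70)), (291, np.int64(429), np.int64(-146), np.int64(69)), (294, np.int64(420), np.int64(-147), np.int64(71)), (297, np.int64(412), np.int64(-157), np.int64(67)), (299, np.int64(408), np.int64(-167), np.int64(63))]
174 [(283, np.int64(453), np.int64(-139), np.int64(61)), (286, np.int64(444), np.int64(-140), np.int64(62)), (288, np.int64(437), np.int64(-139), np.int64(64)), (291, np.int64(428), np.int64(-143), np.int64(64)), (294, np.int64(418), np.int64(-142), np.int64(66)), (297, np.int64(411), np.int64(-151), np.int64(63)), (299, np.int64(406), np.int64(-159), np.int64(60))]
```

```bash
python3 - <<'E'
from h import *
c=pickle.load(open("side_a2.pkl","rb"))
cv2.imwrite("pics/a2b.png",cv2.resize(c["img"][130:195,265:325],None,fx=9,fy=9,interpolation=cv2.INTER_NEAREST))
E
```

```text
(no output)
```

View pics/a2b.png

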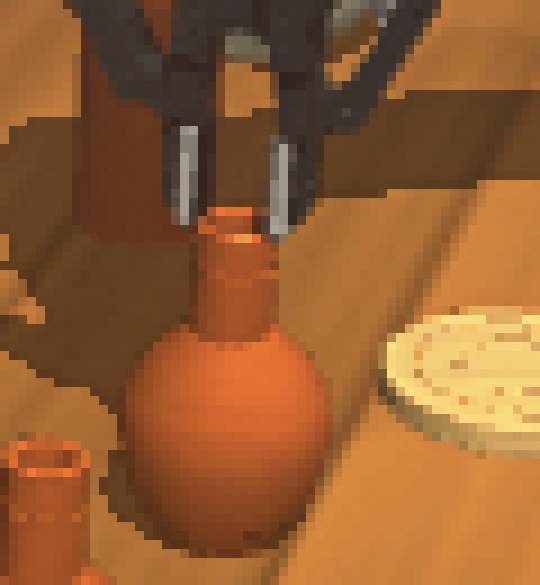

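```bash
python3 - <<'E'
from h import *
for f in("side_a1","side_a2","top_a1"):
    c=pickle.load(open(f+".pkl","rb"));W=cloud(c);m=(W[...,2]<.25)
    hsv=cv2.cvtColor(c["img"],cv2.COLOR_BGR2HSV)
    print(f)
    for lo,hi in((.35,.4399),(.4399,.53)):
        q=(W[...,0]>lo)&(W[...,0]<hi)&(abs(W[...,1]+.169)<.03)&(hsv[...,1]<110)&(W[...,2]>.03)&m
        w=W[q]; 
        if len(w): i=np.argsort(w[:,2])[:6]; print((w[i]*1000).round(0).tolist())
E
python3 -c "
from plant import bot
print(bot.get_obs()); print([a for a in dir(bot) if a[0]!='_'])"
```

```text
side_a1
[[391.0, -162.0, 185.0], [388.0, -163.0, 185.0], [394.0, -159.0, 189.0], [388.0, -161.0, 189.0], [391.0, -158.0, 189.0], [386.0, -165.0, 191.0]]
[[481.0, -162.0, 185.0], [483.0, -157.0, 187.0], [485.0, -162.0, 188.0], [482.0, -163.0, 188.0], [479.0, -164.0, 188.0], [489.0, -165.0, 190.0]]
side_a2
[[420.0, -173.0, 117.0], [424.0, -162.0, 118.0], [430.0, -174.0, 119.0], [424.0, -163.0, 121.0], [419.0, -156.0, 121.0], [426.0, -159.0, 122.0]]
[[452.0, -159.0, 122.0], [454.0, -156.0, 122.0], [455.0, -160.0, 124.0], [452.0, -159.0, 125.0], [460.0, -164.0, 125.0], [453.0, -162.0, 127.0]]
top_a1
[[408.0, -185.0, 47.0], [433.0, -199.0, 64.0], [390.0, -163.0, 192.0], [390.0, -161.0, 193.0], [394.0, -160.0, 198.0], [397.0, -160.0, 198.0]]
[[446.0, -173.0, 108.0], [485.0, -160.0, 189.0], [483.0, -160.0, 189.0], [487.0, -160.0, 192.0], [488.0, -160.0, 202.0], [485.0, -160.0, 203.0]]
{'clock': 4.55, 'joint_pos': array([ 0.65433545,  0.33434509, -0.46622586,  2.05681276,  0.20879704,
        0.79403167,  0.06323669]), 'dq': array([ 0.00043024, -0.00051593, -0.00063234, -0.00094381, -0.00077908,
       -0.0004999 ,  0.00036011]), 'joint_efforts': array([-4.82221018e-02, -4.25770390e+01, -3.40739273e+00, -2.18541241e+01,
        7.96713727e-02, -3.86611847e-01,  1.42074385e-02]), 'eef_pos': array([ 0.43987441, -0.16903287,  0.08427325]), 'orientation': array([ 2.45639476e-04,  9.99999901e-01, -1.56176720e-05,  3.71128484e-04]), 'contact_force': array([0.19552013, 0.25703624, 6.13533443]), 'ft_torque': array([ 0.03270719,  0.27832158, -0.01587256]), 'width': 0.02456275249626136}
['MotionError', 'capture', 'close_job', 'get_obs', 'grasp_offset']
```

The camera puts the finger tips about 35 mm above the reported TCP: at 0.186 m against 0.138 with the hand open, and at 0.119 against 0.084 when nearly shut. Both cameras agree, and x and y match. I'll trust the cameras for z, open, and go 33 mm lower.

>>> jog_arm(series=[{"gripper": 0.03, "tx": 0, "ty": 0, "tz": 0, "ax": 0, "ay": 0, "az": 0}, {"gripper": 0.04, "tx": 0, "ty": 0, "tz": 0, "ax": 0, "ay": 0, "az": 0}, {"gripper": 0.06, "tx": 0, "ty": 0, "tz": 0, "ax": 0, "ay": 0, "az": 0}, {"gripper": 0.06, "tx": 0, "ty": 0, "tz": 0, "ax": 0, "ay": 0, "az": 0}, {"gripper": 0.06, "tx": 0, "ty": 0, "tz": 0.01, "ax": 0, "ay": 0, "az": 0}, {"gripper": 0.06, "tx": 0, "ty": 0, "tz": 0.015, "ax": 0, "ay": 0, "az": 0}, {"gripper": 0.06, "tx": 0, "ty": 0, "tz": 0.008, "ax": 0, "ay": 0, "az": 0}, {"gripper": 0.06, "tx": 0, "ty": 0, "tz": 0, "ax": 0, "ay": 0, "az": 0}])

```text
clock: 5.55
eef_pos: [0.4388, -0.1685, 0.0496]
orientation: [-0.0, 1.0, 0.0, -0.001]
contact_force: [-0.9, 0.1, -0.4]
width: 0.0598
```

```bash
python3 shot.py a3 240,380,140,280 265,325,130,195
```

```text
5.65 [ 0.4395 -0.1688  0.0506] [0.  0.1 0.2] 0.06022093813144167
```

View pics/a3.png

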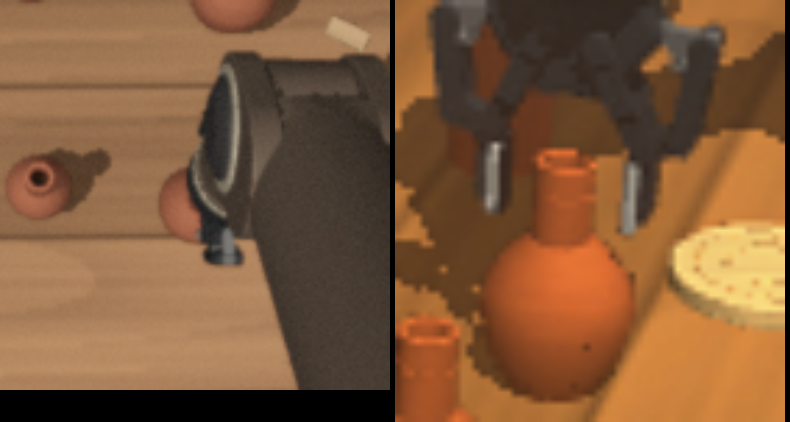

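The finger pads now flank the neck, with tips at crop (490,210) and (630,230) and the rim at (565,155). I'll close.

>>> jog_arm(series=[{"gripper": 0.045, "tx": 0, "ty": 0, "tz": 0, "ax": 0, "ay": 0, "az": 0}, {"gripper": 0.036, "tx": 0, "ty": 0, "tz": 0, "ax": 0, "ay": 0, "az": 0}, {"gripper": 0.03, "tx": 0, "ty": 0, "tz": 0, "ax": 0, "ay": 0, "az": 0}, {"gripper": 0.02, "tx": 0, "ty": 0, "tz": 0, "ax": 0, "ay": 0, "az": 0}, {"gripper": 0.01, "tx": 0, "ty": 0, "tz": 0, "ax": 0, "ay": 0, "az": 0}, {"gripper": 0.0, "tx": 0, "ty": 0, "tz": 0, "ax": 0, "ay": 0, "az": 0}, {"gripper": 0.0, "tx": 0, "ty": 0, "tz": 0, "ax": 0, "ay": 0, "az": 0}])

```text
clock: 6.52
eef_pos: [0.4401, -0.1691, 0.0512]
orientation: [0.0, 1.0, 0.0, 0.001]
contact_force: [-0.3, -0.6, 5.7]
width: 0.0282
```

>>> jog_arm(series=[{"gripper": 0.0, "tx": 0, "ty": 0, "tz": -0.005, "ax": 0, "ay": 0, "az": 0}, {"gripper": 0.0, "tx": 0, "ty": 0, "tz": -0.01, "ax": 0, "ay": 0, "az": 0}, {"gripper": 0.0, "tx": 0, "ty": 0, "tz": 0, "ax": 0, "ay": 0, "az": 0}])

```text
clock: 6.9
eef_pos: [0.4399, -0.1691, 0.0665]
orientation: [0.0, 1.0, -0.0, 0.001]
contact_force: [0.8, 0.2, -1.1]
width: 0.0281
```

```bash
python3 shot.py a4 240,380,140,280 265,325,130,195
```

```text
7.0 [ 0.4394 -0.169   0.0658] [ 0.   0.1 -1.5] 0.028154009707630403
```

View pics/a4.png

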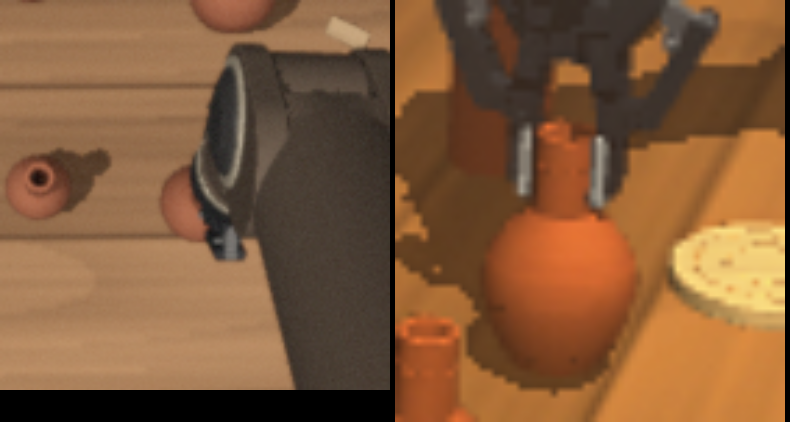

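>>> jog_arm(series=[{"gripper": 0.0, "tx": 0, "ty": 0, "tz": -0.015, "ax": 0, "ay": 0, "az": 0}, {"gripper": 0.0, "tx": 0, "ty": 0, "tz": -0.02, "ax": 0, "ay": 0, "az": 0}, {"gripper": 0.0, "tx": -0.006, "ty": 0.01, "tz": 0, "ax": 0, "ay": 0, "az": 0}, {"gripper": 0.0, "tx": -0.015, "ty": 0.026, "tz": 0, "ax": 0, "ay": 0, "az": 0}, {"gripper": 0.0, "tx": -0.02, "ty": 0.034, "tz": 0, "ax": 0, "ay": 0, "az": 0}, {"gripper": 0.0, "tx": -0.02, "ty": 0.034, "tz": 0, "ax": 0, "ay": 0, "az": 0}, {"gripper": 0.0, "tx": -0.015, "ty": 0.026, "tz": 0, "ax": 0, "ay": 0, "az": 0}, {"gripper": 0.0, "tx": -0.008, "ty": 0.015, "tz": 0, "ax": 0, "ay": 0, "az": 0}])

```text
clock: 8.0
eef_pos: [0.3536, -0.3156, 0.1002]
orientation: [-0.0, 1.0, -0.001, -0.001]
contact_force: [0.2, 0.9, -2.0]
width: 0.0284
```

>>> jog_arm(series=[{"gripper": 0.0, "tx": 0, "ty": 0, "tz": 0, "ax": 0, "ay": 0, "az": 0}, {"gripper": 0.0, "tx": 0, "ty": 0, "tz": 0.01, "ax": 0, "ay": 0, "az": 0}, {"gripper": 0.0, "tx": 0, "ty": 0, "tz": 0.015, "ax": 0, "ay": 0, "az": 0}, {"gripper": 0.0, "tx": 0, "ty": 0, "tz": 0.008, "ax": 0, "ay": 0, "az": 0}, {"gripper": 0.0, "tx": 0, "ty": 0, "tz": 0, "ax": 0, "ay": 0, "az": 0}, {"gripper": 0.0, "tx": 0, "ty": 0, "tz": 0, "ax": 0, "ay": 0, "az": 0}])

```text
clock: 8.75
eef_pos: [0.3558, -0.3138, 0.0678]
orientation: [0.0, 1.0, 0.0, 0.0]
contact_force: [-0.2, -0.3, -1.9]
width: 0.0282
```

```bash
python3 shot.py a5 310,430,180,300 280,370,120,200
```

```text
8.85 [ 0.3558 -0.3141  0.068 ] [ 0.3  0.3 -2. ] 0.028477009964535203
```

View pics/a5.png

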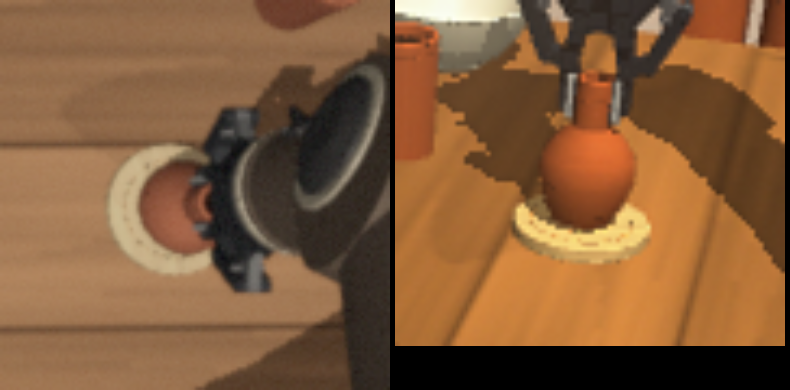

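Vase_120 hovers over the bat, centred at side crop (588,225) on bat (582,228). Now I'll lower it by feel.

>>> jog_arm(series=[{"gripper": 0.0, "tx": 0, "ty": 0, "tz": 0.002, "ax": 0, "ay": 0, "az": 0}, {"gripper": 0.0, "tx": 0, "ty": 0, "tz": 0.002, "ax": 0, "ay": 0, "az": 0}, {"gripper": 0.0, "tx": 0, "ty": 0, "tz": 0, "ax": 0, "ay": 0, "az": 0}, {"gripper": 0.0, "tx": 0, "ty": 0, "tz": 0, "ax": 0, "ay": 0, "az": 0}])

```text
clock: 9.35
eef_pos: [0.3555, -0.314, 0.0637]
orientation: [0.0, 1.0, 0.0, 0.0]
contact_force: [0.5, 0.4, -1.9]
width: 0.0283
```

>>> jog_arm(series=[{"gripper": 0.0, "tx": 0, "ty": 0, "tz": 0.001, "ax": 0, "ay": 0, "az": 0}, {"gripper": 0.0, "tx": 0, "ty": 0, "tz": 0, "ax": 0, "ay": 0, "az": 0}, {"gripper": 0.0, "tx": 0, "ty": 0, "tz": 0, "ax": 0, "ay": 0, "az": 0}])

```text
clock: 9.72
eef_pos: [0.3557, -0.3141, 0.0632]
orientation: [0.0, 1.0, 0.0, 0.0]
contact_force: [-1.6, 0.5, 6.3]
width: 0.0284
```

>>> jog_arm(series=[{"gripper": 0.03, "tx": 0, "ty": 0, "tz": 0, "ax": 0, "ay": 0, "az": 0}, {"gripper": 0.036, "tx": 0, "ty": 0, "tz": 0, "ax": 0, "ay": 0, "az": 0}, {"gripper": 0.06, "tx": 0, "ty": 0, "tz": 0, "ax": 0, "ay": 0, "az": 0}, {"gripper": 0.06, "tx": 0, "ty": 0, "tz": 0, "ax": 0, "ay": 0, "az": 0}, {"gripper": 0.06, "tx": 0, "ty": 0, "tz": -0.015, "ax": 0, "ay": 0, "az": 0}, {"gripper": 0.06, "tx": 0, "ty": 0, "tz": -0.03, "ax": 0, "ay": 0, "az": 0}, {"gripper": 0.06, "tx": 0, "ty": 0, "tz": -0.03, "ax": 0, "ay": 0, "az": 0}, {"gripper": 0.06, "tx": 0, "ty": 0, "tz": -0.025, "ax": 0, "ay": 0, "az": 0}])

```text
clock: 10.72
eef_pos: [0.3558, -0.314, 0.1649]
orientation: [0.001, 1.0, 0.0, 0.001]
contact_force: [0.1, -0.6, -0.2]
width: 0.0598
```

>>> jog_arm(series=[{"gripper": 0.06, "tx": 0.008, "ty": -0.022, "tz": 0, "ax": 0, "ay": 0, "az": 0}, {"gripper": 0.06, "tx": 0.016, "ty": -0.046, "tz": 0, "ax": 0, "ay": 0, "az": 0}, {"gripper": 0.06, "tx": 0.016, "ty": -0.046, "tz": 0, "ax": 0, "ay": 0, "az": 0}, {"gripper": 0.06, "tx": 0.016, "ty": -0.046, "tz": 0, "ax": 0, "ay": 0, "az": 0}, {"gripper": 0.06, "tx": 0.016, "ty": -0.046, "tz": 0, "ax": 0, "ay": 0, "az": 0}, {"gripper": 0.06, "tx": 0.016, "ty": -0.046, "tz": 0, "ax": 0, "ay": 0, "az": 0}, {"gripper": 0.06, "tx": 0.01, "ty": -0.03, "tz": 0.0, "ax": 0, "ay": 0, "az": 0}, {"gripper": 0.06, "tx": 0.006, "ty": -0.019, "tz": 0, "ax": 0, "ay": 0, "az": 0}])

```text
clock: 11.72
eef_pos: [0.46, -0.011, 0.1638]
orientation: [0.0, 1.0, 0.001, 0.001]
contact_force: [0.1, 0.1, -0.2]
width: 0.0599
```

>>> jog_arm(series=[{"gripper": 0.06, "tx": 0, "ty": 0, "tz": 0, "ax": 0, "ay": 0, "az": 0}, {"gripper": 0.06, "tx": 0, "ty": 0, "tz": 0.025, "ax": 0, "ay": 0, "az": 0}, {"gripper": 0.06, "tx": 0, "ty": 0, "tz": 0.025, "ax": 0, "ay": 0, "az": 0}, {"gripper": 0.06, "tx": 0, "ty": 0, "tz": 0, "ax": 0, "ay": 0, "az": 0}, {"gripper": 0.06, "tx": 0, "ty": 0, "tz": 0, "ax": 0, "ay": 0, "az": 0}])

```text
clock: 12.35
eef_pos: [0.4599, -0.0135, 0.1137]
orientation: [0.0, 1.0, -0.0, 0.0]
contact_force: [-0.1, -0.2, 0.0]
width: 0.0599
```

```bash
python3 shot.py a6 230,430,130,290 240,370,120,220
```

```text
12.45 [ 0.4602 -0.0133  0.1138] [-0.1  0.1  0.5] 0.06001681675456753
```

View pics/a6.png

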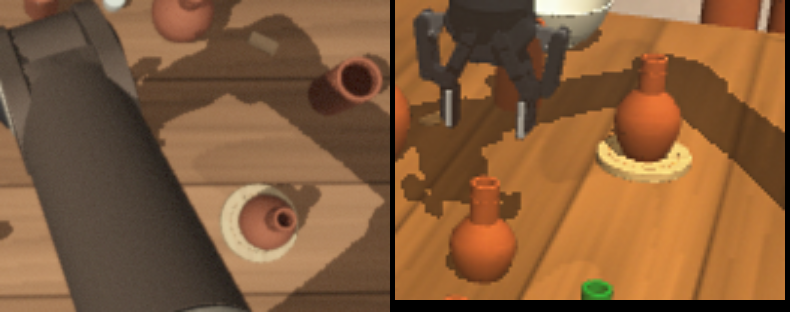

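Vase_120 stands upright on its bat at side crop (645,130). Checking it numerically, with the hand over vase_100 (483,230).

```bash
cat >> h.py <<'E'
def rim(c,W,g,h):
    m=(np.abs(W[...,2]-h)<.006)&(np.hypot(W[...,0]-g[0],W[...,1]-g[1])<.035);w=W[m]
    w2=W[(np.hypot(W[...,0]-g[0],W[...,1]-g[1])<.06)&(W[...,2]>.022)&(W[...,2]<h+.006)]
    return ((w.min(0)+w.max(0))/2).round(4)[:2],np.nanpercentile(w[:,2],95).round(4),((w2.min(0)+w2.max(0))/2).round(4)[:2]
E
python3 - <<'E'
from h import *
for k in("top","side"):
    c=pickle.load(open(k+"_a6.pkl","rb"));W=cloud(c);print(k,rim(c,W,(.356,-.314),.132),bat(c,W,*BATS["b111"]))
E
```

```text
top (array([ 0.3581, -0.313 ]), np.float64(0.1343), array([ 0.3581, -0.3111])) ((array([ 0.35734123, -0.31464335,  0.05205214]), np.float64(0.008412993939504815)), array([ 0.35811557, -0.31770796]))
side (array([ 0.3544, -0.3117]), np.float64(0.1315), array([ 0.354 , -0.3006])) ((array([ 0.35414514, -0.30740046,  0.05223399]), np.float64(0.016592847675553603)), array([ 0.35438458, -0.31036511]))
```

>>> jog_arm(series=[{"gripper": 0.06, "tx": 0, "ty": 0, "tz": 0.02, "ax": 0, "ay": 0, "az": 0}, {"gripper": 0.06, "tx": 0, "ty": 0, "tz": 0.03, "ax": 0, "ay": 0, "az": 0}, {"gripper": 0.06, "tx": 0, "ty": 0, "tz": 0.02, "ax": 0, "ay": 0, "az": 0}, {"gripper": 0.06, "tx": 0, "ty": 0, "tz": 0.012, "ax": 0, "ay": 0, "az": 0}, {"gripper": 0.06, "tx": 0, "ty": 0, "tz": 0, "ax": 0, "ay": 0, "az": 0}, {"gripper": 0.06, "tx": 0, "ty": 0, "tz": 0, "ax": 0, "ay": 0, "az": 0}])

```text
clock: 13.2
eef_pos: [0.4602, -0.0129, 0.0315]
orientation: [0.0, 1.0, -0.0, 0.001]
contact_force: [0.7, 0.0, 0.6]
width: 0.0603
```

>>> jog_arm(series=[{"gripper": 0.045, "tx": 0, "ty": 0, "tz": 0, "ax": 0, "ay": 0, "az": 0}, {"gripper": 0.036, "tx": 0, "ty": 0, "tz": 0, "ax": 0, "ay": 0, "az": 0}, {"gripper": 0.03, "tx": 0, "ty": 0, "tz": 0, "ax": 0, "ay": 0, "az": 0}, {"gripper": 0.02, "tx": 0, "ty": 0, "tz": 0, "ax": 0, "ay": 0, "az": 0}, {"gripper": 0.01, "tx": 0, "ty": 0, "tz": 0, "ax": 0, "ay": 0, "az": 0}, {"gripper": 0.0, "tx": 0, "ty": 0, "tz": 0, "ax": 0, "ay": 0, "az": 0}, {"gripper": 0.0, "tx": 0, "ty": 0, "tz": 0, "ax": 0, "ay": 0, "az": 0}])

```text
clock: 14.08
eef_pos: [0.4598, -0.013, 0.031]
orientation: [0.0, 1.0, -0.0, 0.0]
contact_force: [-1.3, 0.0, 5.9]
width: 0.0263
```

>>> jog_arm(series=[{"gripper": 0.0, "tx": 0, "ty": 0, "tz": -0.005, "ax": 0, "ay": 0, "az": 0}, {"gripper": 0.0, "tx": 0, "ty": 0, "tz": -0.01, "ax": 0, "ay": 0, "az": 0}, {"gripper": 0.0, "tx": 0, "ty": 0, "tz": 0, "ax": 0, "ay": 0, "az": 0}])

```text
clock: 14.45
eef_pos: [0.46, -0.0129, 0.0465]
orientation: [0.0, 1.0, -0.0, 0.001]
contact_force: [0.4, -0.8, -1.8]
width: 0.0269
```

```bash
python3 shot.py b4 200,340,140,280 230,310,140,225
```

```text
14.55 [ 0.4595 -0.013   0.0458] [-0.4  0.2 -1.9] 0.026532863970128183
```

View pics/b4.png

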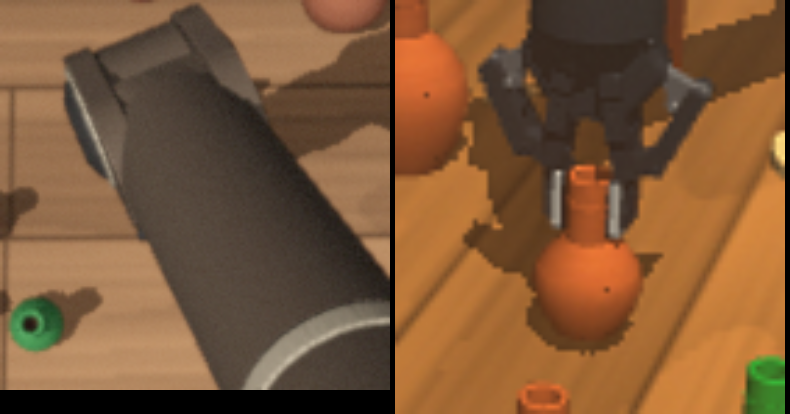

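>>> jog_arm(series=[{"gripper": 0.0, "tx": 0, "ty": 0, "tz": -0.02, "ax": 0, "ay": 0, "az": 0}, {"gripper": 0.0, "tx": 0, "ty": 0, "tz": -0.035, "ax": 0, "ay": 0, "az": 0}, {"gripper": 0.0, "tx": 0.002, "ty": -0.01, "tz": -0.025, "ax": 0, "ay": 0, "az": 0}, {"gripper": 0.0, "tx": 0.005, "ty": -0.025, "tz": 0, "ax": 0, "ay": 0, "az": 0}, {"gripper": 0.0, "tx": 0.008, "ty": -0.04, "tz": 0, "ax": 0, "ay": 0, "az": 0}, {"gripper": 0.0, "tx": 0.009, "ty": -0.045, "tz": 0, "ax": 0, "ay": 0, "az": 0}, {"gripper": 0.0, "tx": 0.009, "ty": -0.045, "tz": 0, "ax": 0, "ay": 0, "az": 0}, {"gripper": 0.0, "tx": 0.009, "ty": -0.045, "tz": 0, "ax": 0, "ay": 0, "az": 0}])

```text
clock: 15.55
eef_pos: [0.5015, 0.1982, 0.1253]
orientation: [0.0, 1.0, -0.0, -0.0]
contact_force: [0.0, -0.8, -1.8]
width: 0.0263
```

>>> jog_arm(series=[{"gripper": 0.0, "tx": 0.009, "ty": -0.045, "tz": 0, "ax": 0, "ay": 0, "az": 0}, {"gripper": 0.0, "tx": 0.009, "ty": -0.045, "tz": 0, "ax": 0, "ay": 0, "az": 0}, {"gripper": 0.0, "tx": 0.009, "ty": -0.045, "tz": 0, "ax": 0, "ay": 0, "az": 0}, {"gripper": 0.0, "tx": 0.008, "ty": -0.04, "tz": 0, "ax": 0, "ay": 0, "az": 0}, {"gripper": 0.0, "tx": 0.005, "ty": -0.022, "tz": 0, "ax": 0, "ay": 0, "az": 0}, {"gripper": 0.0, "tx": 0.002, "ty": -0.012, "tz": 0, "ax": 0, "ay": 0, "az": 0}, {"gripper": 0.0, "tx": 0, "ty": 0, "tz": 0, "ax": 0, "ay": 0, "az": 0}, {"gripper": 0.0, "tx": 0, "ty": 0, "tz": 0, "ax": 0, "ay": 0, "az": 0}])

```text
clock: 16.55
eef_pos: [0.5437, 0.4046, 0.1255]
orientation: [0.001, 1.0, -0.001, -0.0]
contact_force: [0.3, 0.8, -1.6]
width: 0.0268
```

>>> jog_arm(series=[{"gripper": 0.0, "tx": 0, "ty": -0.001, "tz": 0.015, "ax": 0, "ay": 0, "az": 0}, {"gripper": 0.0, "tx": 0, "ty": 0, "tz": 0.025, "ax": 0, "ay": 0, "az": 0}, {"gripper": 0.0, "tx": 0, "ty": 0, "tz": 0.022, "ax": 0, "ay": 0, "az": 0}, {"gripper": 0.0, "tx": 0, "ty": 0, "tz": 0.01, "ax": 0, "ay": 0, "az": 0}, {"gripper": 0.0, "tx": 0, "ty": 0, "tz": 0.006, "ax": 0, "ay": 0, "az": 0}, {"gripper": 0.0, "tx": 0, "ty": 0, "tz": 0, "ax": 0, "ay": 0, "az": 0}, {"gripper": 0.0, "tx": 0, "ty": 0, "tz": 0, "ax": 0, "ay": 0, "az": 0}])

```text
clock: 17.42
eef_pos: [0.5438, 0.4075, 0.0485]
orientation: [-0.0, 1.0, 0.0, 0.0]
contact_force: [0.0, 0.3, -1.6]
width: 0.0267
```

```bash
python3 shot.py b5 60,180,120,240 130,230,230,330
```

```text
17.525 [0.5438 0.4074 0.0485] [ 0.8 -0.4 -1.3] 0.0263773951408102
```

View pics/b5.png

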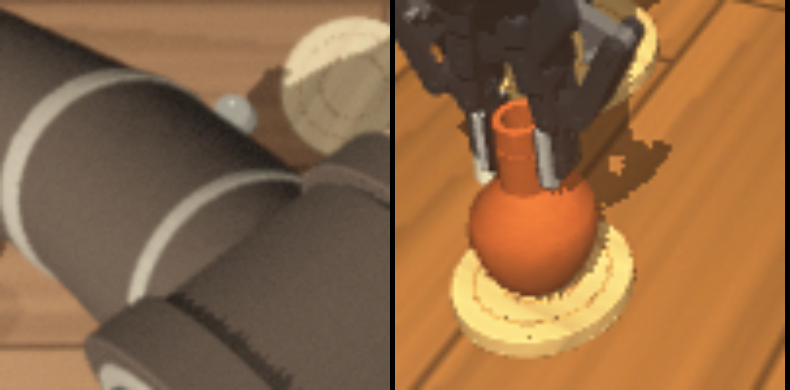

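>>> jog_arm(series=[{"gripper": 0.0, "tx": 0, "ty": 0.001, "tz": 0.002, "ax": 0, "ay": 0, "az": 0}, {"gripper": 0.0, "tx": 0, "ty": 0, "tz": 0.002, "ax": 0, "ay": 0, "az": 0}, {"gripper": 0.0, "tx": 0, "ty": 0, "tz": 0.001, "ax": 0, "ay": 0, "az": 0}, {"gripper": 0.0, "tx": 0, "ty": 0, "tz": 0, "ax": 0, "ay": 0, "az": 0}, {"gripper": 0.0, "tx": 0, "ty": 0, "tz": 0, "ax": 0, "ay": 0, "az": 0}])

```text
clock: 18.15
eef_pos: [0.5436, 0.4061, 0.0432]
orientation: [0.0, 1.0, -0.0, 0.0]
contact_force: [-1.4, -1.7, 5.1]
width: 0.0262
```

>>> jog_arm(series=[{"gripper": 0.028, "tx": 0, "ty": 0, "tz": 0, "ax": 0, "ay": 0, "az": 0}, {"gripper": 0.036, "tx": 0, "ty": 0, "tz": 0, "ax": 0, "ay": 0, "az": 0}, {"gripper": 0.06, "tx": 0, "ty": 0, "tz": 0, "ax": 0, "ay": 0, "az": 0}, {"gripper": 0.06, "tx": 0, "ty": 0, "tz": 0, "ax": 0, "ay": 0, "az": 0}, {"gripper": 0.06, "tx": 0, "ty": 0, "tz": -0.015, "ax": 0, "ay": 0, "az": 0}, {"gripper": 0.06, "tx": 0, "ty": 0, "tz": -0.03, "ax": 0, "ay": 0, "az": 0}, {"gripper": 0.06, "tx": 0, "ty": 0, "tz": -0.03, "ax": 0, "ay": 0, "az": 0}, {"gripper": 0.06, "tx": 0, "ty": 0, "tz": -0.025, "ax": 0, "ay": 0, "az": 0}])

```text
clock: 19.15
eef_pos: [0.5437, 0.4066, 0.1453]
orientation: [-0.001, 1.0, 0.0, 0.001]
contact_force: [-0.0, 0.2, 0.8]
width: 0.0602
```

>>> jog_arm(series=[{"gripper": 0.06, "tx": -0.01, "ty": 0.022, "tz": 0, "ax": 0, "ay": 0, "az": 0}, {"gripper": 0.06, "tx": -0.02, "ty": 0.042, "tz": 0, "ax": 0, "ay": 0, "az": 0}, {"gripper": 0.06, "tx": -0.02, "ty": 0.042, "tz": 0, "ax": 0, "ay": 0, "az": 0}, {"gripper": 0.06, "tx": -0.02, "ty": 0.042, "tz": 0, "ax": 0, "ay": 0, "az": 0}, {"gripper": 0.06, "tx": -0.02, "ty": 0.042, "tz": 0, "ax": 0, "ay": 0, "az": 0}, {"gripper": 0.06, "tx": -0.015, "ty": 0.034, "tz": 0, "ax": 0, "ay": 0, "az": 0}, {"gripper": 0.06, "tx": -0.01, "ty": 0.02, "tz": 0.0, "ax": 0, "ay": 0, "az": 0}, {"gripper": 0.06, "tx": 0, "ty": 0, "tz": 0.02, "ax": 0, "ay": 0, "az": 0}])

```text
clock: 20.15
eef_pos: [0.4295, 0.1607, 0.1246]
orientation: [0.0, 1.0, -0.001, 0.002]
contact_force: [0.1, 0.1, -0.4]
width: 0.0597
```

>>> jog_arm(series=[{"gripper": 0.06, "tx": 0, "ty": 0, "tz": 0.03, "ax": 0, "ay": 0, "az": 0}, {"gripper": 0.06, "tx": 0, "ty": 0, "tz": 0, "ax": 0, "ay": 0, "az": 0}, {"gripper": 0.06, "tx": 0, "ty": 0, "tz": 0, "ax": 0, "ay": 0, "az": 0}])

```text
clock: 20.52
eef_pos: [0.429, 0.1627, 0.0939]
orientation: [-0.0, 1.0, 0.0, 0.001]
contact_force: [0.3, 0.2, -0.1]
width: 0.0602
```

```bash
python3 shot.py b6 60,260,120,280 130,330,170,330;python3 - <<'E'
from h import *
for k in("top","side"):
    c=pickle.load(open(k+"_b6.pkl","rb"));W=cloud(c);print(k,rim(c,W,(.544,.406),.112),rim(c,W,(.429,.1625),.08))
E
```

```text
20.625 [0.4292 0.1626 0.094 ] [ 0.5  0.5 -0.4] 0.06037491020154974Traceback (most recent call last):
  File "<stdin>", line 3, in <module>
  File "h.py", line 26, in rim
    return ((w.min(0)+w.max(0))/2).round(4)[:2],np.nanpercentile(w[:,2],95).round(4),((w2.min(0)+w2.max(0))/2).round(4)[:2]
             ~~~~~^^^
    return umr_minimum(a, axis, None, out, keepdims, initial, where)
ValueError: zero-size array to reduction operation minimum which has no identity
```

View pics/b6.png

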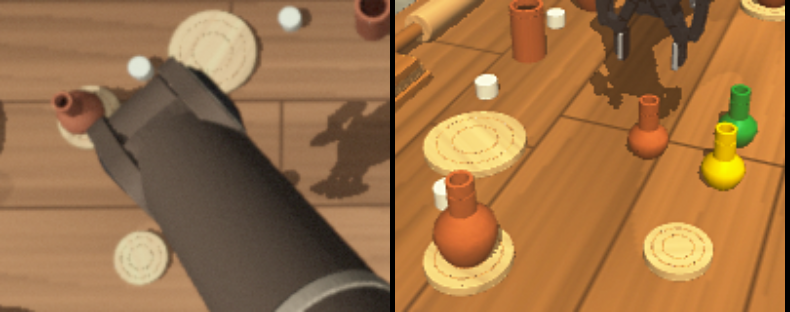

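Vase_100 stands upright on its bat at side crop (465,235). The hand is over the terracotta vase_80 (649,130), with the yellow one (722,165) and green one (738,120) clear of it. Descending.

>>> jog_arm(series=[{"gripper": 0.06, "tx": 0, "ty": 0, "tz": 0.02, "ax": 0, "ay": 0, "az": 0}, {"gripper": 0.06, "tx": 0, "ty": 0, "tz": 0.03, "ax": 0, "ay": 0, "az": 0}, {"gripper": 0.06, "tx": 0, "ty": 0, "tz": 0.02, "ax": 0, "ay": 0, "az": 0}, {"gripper": 0.06, "tx": 0, "ty": 0, "tz": 0.012, "ax": 0, "ay": 0, "az": 0}, {"gripper": 0.06, "tx": 0, "ty": 0, "tz": 0, "ax": 0, "ay": 0, "az": 0}, {"gripper": 0.06, "tx": 0, "ty": 0, "tz": 0, "ax": 0, "ay": 0, "az": 0}])

```text
clock: 21.38
eef_pos: [0.4291, 0.1624, 0.0115]
orientation: [-0.0, 1.0, 0.0, 0.001]
contact_force: [-0.1, -0.4, 0.5]
width: 0.0598
```

```bash
python3 shot.py b7 60,260,120,280 220,300,180,270
```

```text
21.475 [0.4291 0.1623 0.0115] [ 0.  -0.6 -0.1] 0.059963270667618015
```

View pics/b7.png

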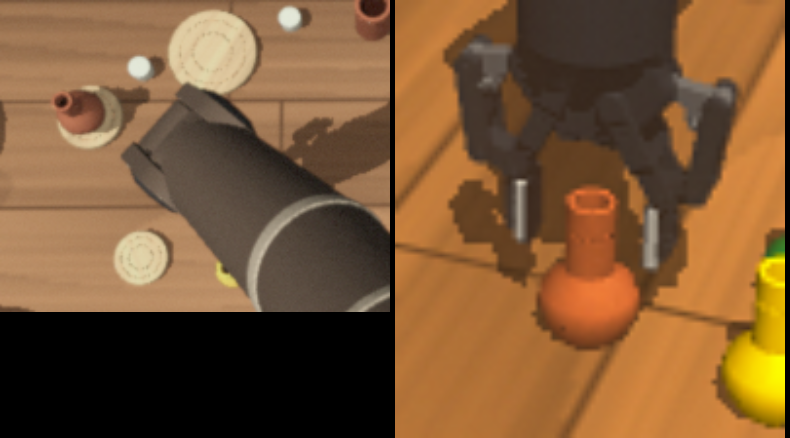

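The fingers at crop (520,210) and (652,240) straddle the terracotta neck (592,230), so I'll close and lift.

>>> jog_arm(series=[{"gripper": 0.045, "tx": 0, "ty": 0, "tz": 0, "ax": 0, "ay": 0, "az": 0}, {"gripper": 0.036, "tx": 0, "ty": 0, "tz": 0, "ax": 0, "ay": 0, "az": 0}, {"gripper": 0.03, "tx": 0, "ty": 0, "tz": 0, "ax": 0, "ay": 0, "az": 0}, {"gripper": 0.02, "tx": 0, "ty": 0, "tz": 0, "ax": 0, "ay": 0, "az": 0}, {"gripper": 0.01, "tx": 0, "ty": 0, "tz": 0, "ax": 0, "ay": 0, "az": 0}, {"gripper": 0.0, "tx": 0, "ty": 0, "tz": 0, "ax": 0, "ay": 0, "az": 0}, {"gripper": 0.0, "tx": 0, "ty": 0, "tz": 0, "ax": 0, "ay": 0, "az": 0}])

```text
clock: 22.35
eef_pos: [0.4287, 0.1621, 0.0109]
orientation: [0.0, 1.0, -0.0, 0.0]
contact_force: [-1.2, -0.5, 5.1]
width: 0.0249
```

>>> jog_arm(series=[{"gripper": 0.0, "tx": 0, "ty": 0, "tz": -0.005, "ax": 0, "ay": 0, "az": 0}, {"gripper": 0.0, "tx": 0, "ty": 0, "tz": -0.01, "ax": 0, "ay": 0, "az": 0}, {"gripper": 0.0, "tx": 0, "ty": 0, "tz": -0.02, "ax": 0, "ay": 0, "az": 0}, {"gripper": 0.0, "tx": 0, "ty": 0, "tz": -0.02, "ax": 0, "ay": 0, "az": 0}, {"gripper": 0.0, "tx": 0, "ty": 0, "tz": -0.015, "ax": 0, "ay": 0, "az": 0}, {"gripper": 0.0, "tx": 0, "ty": 0, "tz": 0, "ax": 0, "ay": 0, "az": 0}, {"gripper": 0.0, "tx": 0, "ty": 0, "tz": 0, "ax": 0, "ay": 0, "az": 0}])

```text
clock: 23.22
eef_pos: [0.4282, 0.1618, 0.0803]
orientation: [0.0, 1.0, -0.0, -0.0]
contact_force: [1.0, -0.3, -0.9]
width: 0.025
```

>>> jog_arm(series=[{"gripper": 0.0, "tx": -0.006, "ty": -0.011, "tz": 0, "ax": 0, "ay": 0, "az": 0}, {"gripper": 0.0, "tx": -0.015, "ty": -0.027, "tz": 0, "ax": 0, "ay": 0, "az": 0}, {"gripper": 0.0, "tx": -0.018, "ty": -0.034, "tz": 0, "ax": 0, "ay": 0, "az": 0}, {"gripper": 0.0, "tx": -0.018, "ty": -0.034, "tz": 0, "ax": 0, "ay": 0, "az": 0}, {"gripper": 0.0, "tx": -0.016, "ty": -0.03, "tz": 0, "ax": 0, "ay": 0, "az": 0}, {"gripper": 0.0, "tx": -0.01, "ty": -0.018, "tz": 0, "ax": 0, "ay": 0, "az": 0}, {"gripper": 0.0, "tx": -0.0045, "ty": -0.0075, "tz": 0, "ax": 0, "ay": 0, "az": 0}, {"gripper": 0.0, "tx": 0, "ty": 0, "tz": 0, "ax": 0, "ay": 0, "az": 0}])

```text
clock: 24.22
eef_pos: [0.3403, 0.3238, 0.0803]
orientation: [0.0, 1.0, 0.001, -0.0]
contact_force: [0.7, 0.3, -1.7]
width: 0.0249
```

>>> jog_arm(series=[{"gripper": 0.0, "tx": 0, "ty": 0, "tz": 0.01, "ax": 0, "ay": 0, "az": 0}, {"gripper": 0.0, "tx": 0, "ty": 0, "tz": 0.018, "ax": 0, "ay": 0, "az": 0}, {"gripper": 0.0, "tx": 0, "ty": 0, "tz": 0.015, "ax": 0, "ay": 0, "az": 0}, {"gripper": 0.0, "tx": 0, "ty": 0, "tz": 0.007, "ax": 0, "ay": 0, "az": 0}, {"gripper": 0.0, "tx": 0, "ty": 0, "tz": 0.002, "ax": 0, "ay": 0, "az": 0}, {"gripper": 0.0, "tx": 0, "ty": 0, "tz": 0, "ax": 0, "ay": 0, "az": 0}, {"gripper": 0.0, "tx": 0, "ty": 0, "tz": 0, "ax": 0, "ay": 0, "az": 0}])

```text
clock: 25.1
eef_pos: [0.3412, 0.3238, 0.0291]
orientation: [-0.0, 1.0, -0.0, 0.0]
contact_force: [-0.8, 0.2, -0.5]
width: 0.0247
```

```bash
python3 shot.py c5 60,260,120,280 230,330,230,340
```

```text
25.2 [0.3412 0.3238 0.0291] [ 0.2  0.3 -1.9] 0.02476506593671493
```

View pics/c5.png

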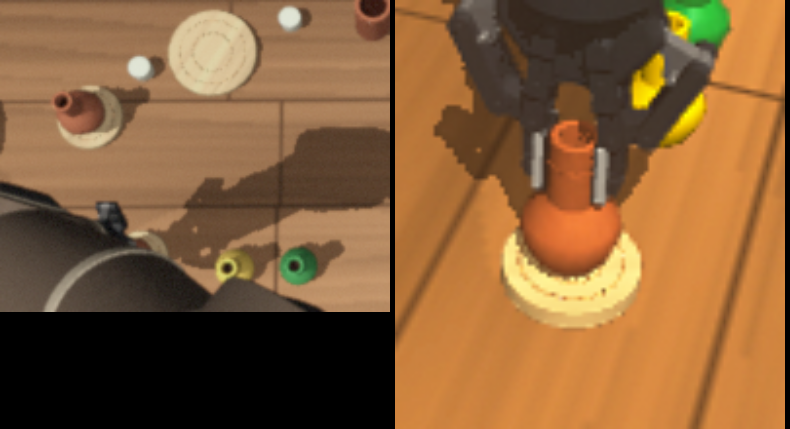

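Vase_80 hovers centred over its bat, at side crop (571,250) with the bat at (571,265). Lowering it.

>>> jog_arm(series=[{"gripper": 0.0, "tx": 0, "ty": 0, "tz": 0.002, "ax": 0, "ay": 0, "az": 0}, {"gripper": 0.0, "tx": 0, "ty": 0, "tz": 0.002, "ax": 0, "ay": 0, "az": 0}, {"gripper": 0.0, "tx": 0, "ty": 0, "tz": 0.002, "ax": 0, "ay": 0, "az": 0}, {"gripper": 0.0, "tx": 0, "ty": 0, "tz": 0, "ax": 0, "ay": 0, "az": 0}, {"gripper": 0.0, "tx": 0, "ty": 0, "tz": 0, "ax": 0, "ay": 0, "az": 0}])

```text
clock: 25.82
eef_pos: [0.3411, 0.3236, 0.0229]
orientation: [0.0, 1.0, 0.0, 0.0]
contact_force: [-0.6, -1.0, 5.5]
width: 0.0246
```

>>> jog_arm(series=[{"gripper": 0.027, "tx": 0, "ty": 0, "tz": 0, "ax": 0, "ay": 0, "az": 0}, {"gripper": 0.036, "tx": 0, "ty": 0, "tz": 0, "ax": 0, "ay": 0, "az": 0}, {"gripper": 0.06, "tx": 0, "ty": 0, "tz": 0, "ax": 0, "ay": 0, "az": 0}, {"gripper": 0.06, "tx": 0, "ty": 0, "tz": 0, "ax": 0, "ay": 0, "az": 0}, {"gripper": 0.06, "tx": 0, "ty": 0, "tz": -0.015, "ax": 0, "ay": 0, "az": 0}, {"gripper": 0.06, "tx": 0, "ty": 0, "tz": -0.04, "ax": 0, "ay": 0, "az": 0}, {"gripper": 0.06, "tx": 0, "ty": 0, "tz": -0.05, "ax": 0, "ay": 0, "az": 0}, {"gripper": 0.06, "tx": 0, "ty": 0, "tz": -0.045, "ax": 0, "ay": 0, "az": 0}])

```text
clock: 26.82
eef_pos: [0.3406, 0.3239, 0.1753]
orientation: [-0.0, 1.0, 0.0, 0.0]
contact_force: [0.8, -0.5, -0.6]
width: 0.0599
```

>>> jog_arm(series=[{"gripper": 0.065, "tx": 0.015, "ty": 0.025, "tz": 0, "ax": 0, "ay": 0, "az": 0}, {"gripper": 0.065, "tx": 0.026, "ty": 0.045, "tz": 0, "ax": 0, "ay": 0, "az": 0}, {"gripper": 0.065, "tx": 0.026, "ty": 0.045, "tz": 0, "ax": 0, "ay": 0, "az": 0}, {"gripper": 0.065, "tx": 0.026, "ty": 0.045, "tz": 0, "ax": 0, "ay": 0, "az": 0}, {"gripper": 0.065, "tx": 0.026, "ty": 0.045, "tz": 0, "ax": 0, "ay": 0, "az": 0}, {"gripper": 0.065, "tx": 0.026, "ty": 0.045, "tz": 0, "ax": 0, "ay": 0, "az": 0}, {"gripper": 0.065, "tx": 0.026, "ty": 0.045, "tz": 0, "ax": 0, "ay": 0, "az": 0}, {"gripper": 0.065, "tx": 0.026, "ty": 0.045, "tz": 0, "ax": 0, "ay": 0, "az": 0}])

```text
clock: 27.82
eef_pos: [0.5387, -0.0177, 0.174]
orientation: [-0.0, 1.0, 0.0, 0.001]
contact_force: [1.1, 0.7, 0.6]
width: 0.0652
```

>>> jog_arm(series=[{"gripper": 0.065, "tx": 0.026, "ty": 0.045, "tz": 0, "ax": 0, "ay": 0, "az": 0}, {"gripper": 0.065, "tx": 0.026, "ty": 0.045, "tz": 0, "ax": 0, "ay": 0, "az": 0}, {"gripper": 0.065, "tx": 0.026, "ty": 0.045, "tz": 0, "ax": 0, "ay": 0, "az": 0}, {"gripper": 0.065, "tx": 0.025, "ty": 0.035, "tz": 0, "ax": 0, "ay": 0, "az": 0}, {"gripper": 0.065, "tx": 0.016, "ty": 0.023, "tz": 0, "ax": 0, "ay": 0, "az": 0}, {"gripper": 0.065, "tx": 0, "ty": 0, "tz": 0, "ax": 0, "ay": 0, "az": 0}, {"gripper": 0.065, "tx": 0, "ty": 0, "tz": 0, "ax": 0, "ay": 0, "az": 0}])

```text
clock: 28.7
eef_pos: [0.6567, -0.2083, 0.1733]
orientation: [-0.001, 1.0, 0.0, 0.0]
contact_force: [0.3, 1.0, 0.7]
width: 0.0652
```

```bash
python3 shot.py c6 60,260,120,280 130,330,120,330;python3 - <<'E'
from h import *
for k in("top","side"):
    c=pickle.load(open(k+"_c6.pkl","rb"));W=cloud(c)
    for g,h in(((.544,.406),.112),((.341,.3235),.092)): print(k,rim(c,W,g,h))
    print(bat(c,W,*BATS["b130"])[0])
E
```

```text
28.8 [ 0.6568 -0.208   0.1734] [-0.3  0.   0.3] 0.06485673097263507
top (array([0.5444, 0.4045]), np.float64(0.1136), array([0.5435, 0.4043]))
top (array([0.343 , 0.3234]), np.float64(0.0948), array([0.3432, 0.3203]))
(array([0.64152278, 0.22933116, 0.06366753]), np.float64(0.001112137021130162))
side (array([0.5425, 0.4057]), np.float64(0.1119), array([0.5404, 0.4093]))
side (array([0.3399, 0.3249]), np.float64(0.0919), array([0.3398, 0.3277]))
(array([0.63704139, 0.23319364, 0.06425171]), np.float64(0.002129183668912514))
```

View pics/c6.png

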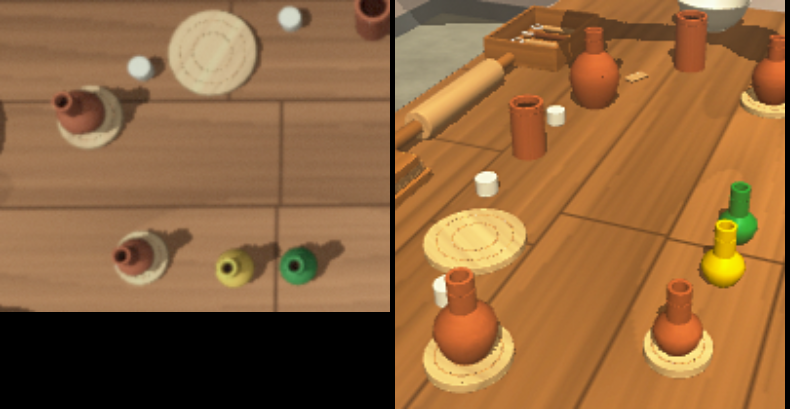

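Vase_100 (465,325) and vase_80 (678,325) stand centred on their bats, within about 2 mm. Next is the largest vase.

>>> jog_arm(series=[{"gripper": 0.065, "tx": 0.001, "ty": 0.002, "tz": 0.015, "ax": 0, "ay": 0, "az": 0}, {"gripper": 0.065, "tx": 0, "ty": 0, "tz": 0.025, "ax": 0, "ay": 0, "az": 0}, {"gripper": 0.065, "tx": 0, "ty": 0, "tz": 0.03, "ax": 0, "ay": 0, "az": 0}, {"gripper": 0.065, "tx": 0, "ty": 0, "tz": 0.022, "ax": 0, "ay": 0, "az": 0}, {"gripper": 0.065, "tx": 0, "ty": 0, "tz": 0.01, "ax": 0, "ay": 0, "az": 0}, {"gripper": 0.065, "tx": 0, "ty": 0, "tz": 0, "ax": 0, "ay": 0, "az": 0}, {"gripper": 0.065, "tx": 0, "ty": 0, "tz": 0, "ax": 0, "ay": 0, "az": 0}])

```text
clock: 29.68
eef_pos: [0.6586, -0.2114, 0.0717]
orientation: [0.0, 1.0, 0.0, 0.001]
contact_force: [-0.1, -0.5, 0.2]
width: 0.0646
```

```bash
python3 shot.py d3 260,400,80,220 190,280,90,190
```

```text
29.775 [ 0.6586 -0.2115  0.0718] [ 0.3 -0.1  0.3] 0.0653040514532573
```

View pics/d3.png

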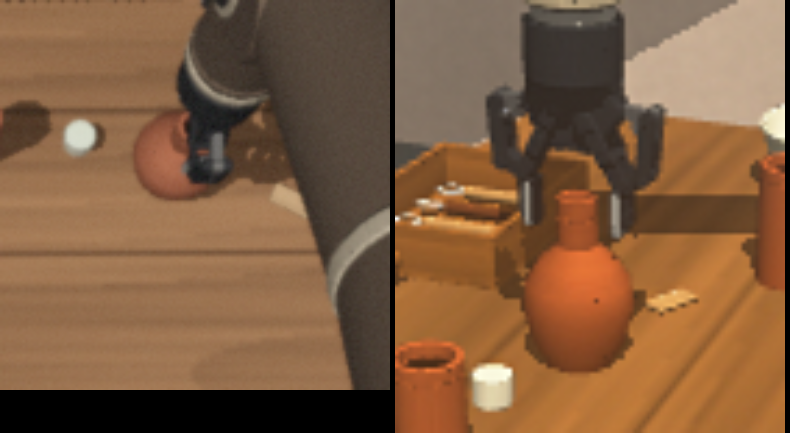

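Finger pads at crop (530,205) and (617,215) flank the neck at (578,225).

>>> jog_arm(series=[{"gripper": 0.045, "tx": 0, "ty": 0, "tz": 0, "ax": 0, "ay": 0, "az": 0}, {"gripper": 0.038, "tx": 0, "ty": 0, "tz": 0, "ax": 0, "ay": 0, "az": 0}, {"gripper": 0.032, "tx": 0, "ty": 0, "tz": 0, "ax": 0, "ay": 0, "az": 0}, {"gripper": 0.02, "tx": 0, "ty": 0, "tz": 0, "ax": 0, "ay": 0, "az": 0}, {"gripper": 0.01, "tx": 0, "ty": 0, "tz": 0, "ax": 0, "ay": 0, "az": 0}, {"gripper": 0.0, "tx": 0, "ty": 0, "tz": 0, "ax": 0, "ay": 0, "az": 0}, {"gripper": 0.0, "tx": 0, "ty": 0, "tz": 0, "ax": 0, "ay": 0, "az": 0}], newtons=75)

```text
clock: 30.65
eef_pos: [0.658, -0.2116, 0.0711]
orientation: [0.0, 1.0, -0.0, 0.0]
contact_force: [-2.1, 0.0, 5.1]
width: 0.0301
```

>>> jog_arm(series=[{"gripper": 0.0, "tx": 0, "ty": 0, "tz": -0.005, "ax": 0, "ay": 0, "az": 0}, {"gripper": 0.0, "tx": 0, "ty": 0, "tz": -0.01, "ax": 0, "ay": 0, "az": 0}, {"gripper": 0.0, "tx": 0, "ty": 0, "tz": -0.02, "ax": 0, "ay": 0, "az": 0}, {"gripper": 0.0, "tx": 0, "ty": 0, "tz": -0.025, "ax": 0, "ay": 0, "az": 0}, {"gripper": 0.0, "tx": 0, "ty": 0, "tz": -0.03, "ax": 0, "ay": 0, "az": 0}, {"gripper": 0.0, "tx": 0, "ty": 0, "tz": -0.025, "ax": 0, "ay": 0, "az": 0}, {"gripper": 0.0, "tx": 0, "ty": 0, "tz": -0.012, "ax": 0, "ay": 0, "az": 0}, {"gripper": 0.0, "tx": 0, "ty": 0, "tz": 0, "ax": 0, "ay": 0, "az": 0}])

```text
clock: 31.65
eef_pos: [0.6585, -0.2115, 0.1989]
orientation: [0.0, 1.0, 0.0, 0.001]
contact_force: [-0.1, 0.8, -4.3]
width: 0.0298
```

```bash
python3 shot.py d4 260,400,80,220 170,300,50,190
```

```text
31.75 [ 0.6574 -0.2114  0.1968] [-0.5 -0.6 -3.6] 0.030060100312339584
```

View pics/d4.png

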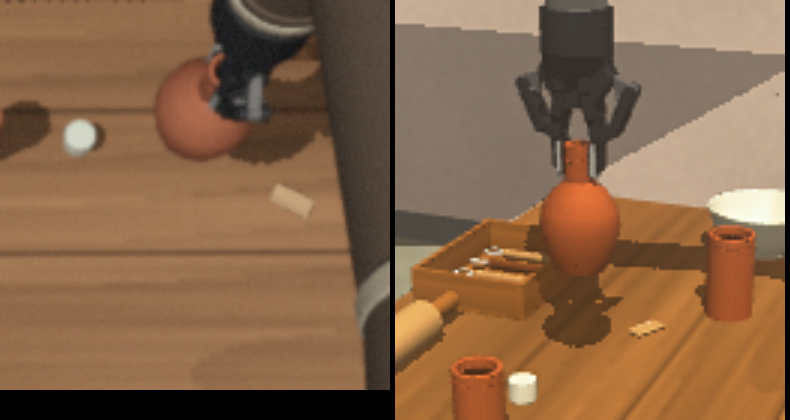

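Vase_140 hangs upright in the grip at side crop (580,220). Carrying it over the 90 mm tube with about 35 mm to spare.

>>> jog_arm(series=[{"gripper": 0.0, "tx": 0, "ty": -0.008, "tz": 0, "ax": 0, "ay": 0, "az": 0}, {"gripper": 0.0, "tx": -0.001, "ty": -0.018, "tz": 0, "ax": 0, "ay": 0, "az": 0}, {"gripper": 0.0, "tx": -0.001, "ty": -0.028, "tz": 0, "ax": 0, "ay": 0, "az": 0}, {"gripper": 0.0, "tx": -0.001, "ty": -0.035, "tz": 0, "ax": 0, "ay": 0, "az": 0}, {"gripper": 0.0, "tx": -0.002, "ty": -0.038, "tz": 0, "ax": 0, "ay": 0, "az": 0}, {"gripper": 0.0, "tx": -0.002, "ty": -0.038, "tz": 0, "ax": 0, "ay": 0, "az": 0}, {"gripper": 0.0, "tx": -0.002, "ty": -0.038, "tz": 0, "ax": 0, "ay": 0, "az": 0}, {"gripper": 0.0, "tx": -0.002, "ty": -0.038, "tz": 0, "ax": 0, "ay": 0, "az": 0}])

```text
clock: 32.75
eef_pos: [0.6461, 0.0327, 0.1975]
orientation: [-0.0, 1.0, 0.001, -0.0]
contact_force: [0.0, -0.2, -4.7]
width: 0.0305
```

>>> jog_arm(series=[{"gripper": 0.0, "tx": -0.002, "ty": -0.038, "tz": 0, "ax": 0, "ay": 0, "az": 0}, {"gripper": 0.0, "tx": -0.001, "ty": -0.038, "tz": 0, "ax": 0, "ay": 0, "az": 0}, {"gripper": 0.0, "tx": -0.001, "ty": -0.038, "tz": 0, "ax": 0, "ay": 0, "az": 0}, {"gripper": 0.0, "tx": -0.001, "ty": -0.035, "tz": 0, "ax": 0, "ay": 0, "az": 0}, {"gripper": 0.0, "tx": -0.001, "ty": -0.028, "tz": 0, "ax": 0, "ay": 0, "az": 0}, {"gripper": 0.0, "tx": -0.001, "ty": -0.016, "tz": 0, "ax": 0, "ay": 0, "az": 0}, {"gripper": 0.0, "tx": 0, "ty": -0.008, "tz": 0, "ax": 0, "ay": 0, "az": 0}, {"gripper": 0.0, "tx": 0, "ty": 0, "tz": 0, "ax": 0, "ay": 0, "az": 0}])

```text
clock: 33.75
eef_pos: [0.6399, 0.2305, 0.1975]
orientation: [0.0, 1.0, 0.0, -0.0]
contact_force: [-0.5, -0.2, -3.3]
width: 0.03
```

>>> jog_arm(series=[{"gripper": 0.0, "tx": 0, "ty": 0, "tz": 0, "ax": 0, "ay": 0, "az": 0}])

```text
clock: 33.88
eef_pos: [0.6404, 0.229, 0.1976]
orientation: [0.001, 1.0, -0.001, 0.0]
contact_force: [-0.3, 0.1, -3.8]
width: 0.0304
```

Contact should come at z≈0.083, so I'll lower to about 0.088 first.

>>> jog_arm(series=[{"gripper": 0.0, "tx": 0, "ty": -0.001, "tz": 0.012, "ax": 0, "ay": 0, "az": 0}, {"gripper": 0.0, "tx": 0, "ty": 0, "tz": 0.022, "ax": 0, "ay": 0, "az": 0}, {"gripper": 0.0, "tx": 0, "ty": 0, "tz": 0.028, "ax": 0, "ay": 0, "az": 0}, {"gripper": 0.0, "tx": 0, "ty": 0, "tz": 0.025, "ax": 0, "ay": 0, "az": 0}, {"gripper": 0.0, "tx": 0, "ty": 0, "tz": 0.015, "ax": 0, "ay": 0, "az": 0}, {"gripper": 0.0, "tx": 0, "ty": 0, "tz": 0.007, "ax": 0, "ay": 0, "az": 0}, {"gripper": 0.0, "tx": 0, "ty": 0, "tz": 0, "ax": 0, "ay": 0, "az": 0}, {"gripper": 0.0, "tx": 0, "ty": 0, "tz": 0, "ax": 0, "ay": 0, "az": 0}])

```text
clock: 34.88
eef_pos: [0.6406, 0.2319, 0.0897]
orientation: [-0.0, 1.0, -0.0, 0.001]
contact_force: [-0.5, 0.1, -4.0]
width: 0.0302
```

```bash
python3 shot.py d5 100,240,80,220 120,230,160,280
```

```text
34.975 [0.6405 0.2318 0.0897] [ 0.4 -0.9 -3.2] 0.029767275995105674
```

View pics/d5.png

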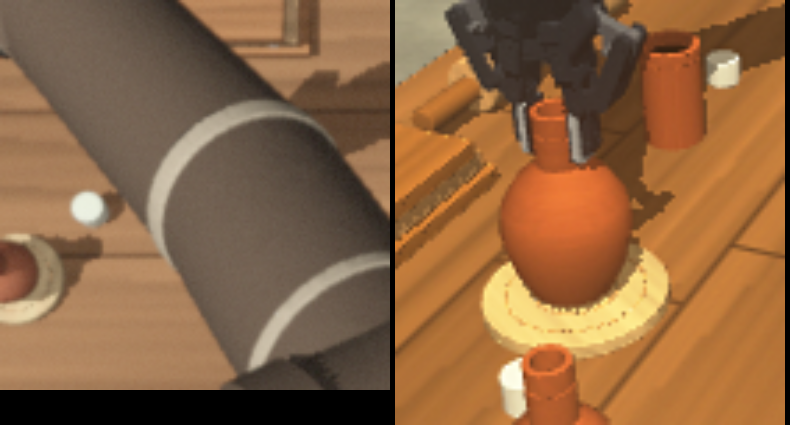

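>>> jog_arm(series=[{"gripper": 0.0, "tx": 0, "ty": 0.0, "tz": 0.003, "ax": 0, "ay": 0, "az": 0}, {"gripper": 0.0, "tx": 0, "ty": 0, "tz": 0.002, "ax": 0, "ay": 0, "az": 0}, {"gripper": 0.0, "tx": 0, "ty": 0, "tz": 0.001, "ax": 0, "ay": 0, "az": 0}, {"gripper": 0.0, "tx": 0, "ty": 0, "tz": 0, "ax": 0, "ay": 0, "az": 0}, {"gripper": 0.0, "tx": 0, "ty": 0, "tz": 0, "ax": 0, "ay": 0, "az": 0}])

```text
clock: 35.6
eef_pos: [0.64, 0.2316, 0.0831]
orientation: [0.0, 1.0, 0.0, 0.0]
contact_force: [-2.3, -1.8, 2.6]
width: 0.0299
```

>>> jog_arm(series=[{"gripper": 0.0, "tx": 0, "ty": 0, "tz": 0.001, "ax": 0, "ay": 0, "az": 0}, {"gripper": 0.0, "tx": 0, "ty": 0, "tz": 0, "ax": 0, "ay": 0, "az": 0}, {"gripper": 0.0, "tx": 0, "ty": 0, "tz": 0, "ax": 0, "ay": 0, "az": 0}])

```text
clock: 35.98
eef_pos: [0.6401, 0.2317, 0.0831]
orientation: [0.0, 1.0, -0.0, 0.0]
contact_force: [-4.2, -2.7, 9.3]
width: 0.0299
```

Touching with about 13 N. Now I'll release and retreat up and back.

>>> jog_arm(series=[{"gripper": 0.033, "tx": 0, "ty": 0, "tz": 0, "ax": 0, "ay": 0, "az": 0}, {"gripper": 0.04, "tx": 0, "ty": 0, "tz": 0, "ax": 0, "ay": 0, "az": 0}, {"gripper": 0.065, "tx": 0, "ty": 0, "tz": 0, "ax": 0, "ay": 0, "az": 0}, {"gripper": 0.065, "tx": 0, "ty": 0, "tz": 0, "ax": 0, "ay": 0, "az": 0}, {"gripper": 0.065, "tx": 0, "ty": 0, "tz": -0.015, "ax": 0, "ay": 0, "az": 0}, {"gripper": 0.065, "tx": 0, "ty": 0, "tz": -0.04, "ax": 0, "ay": 0, "az": 0}, {"gripper": 0.065, "tx": 0, "ty": 0, "tz": -0.05, "ax": 0, "ay": 0, "az": 0}, {"gripper": 0.065, "tx": 0, "ty": 0, "tz": -0.045, "ax": 0, "ay": 0, "az": 0}])

```text
clock: 36.98
eef_pos: [0.6401, 0.2319, 0.2348]
orientation: [-0.0, 1.0, 0.0, 0.001]
contact_force: [0.1, 0.5, 0.1]
width: 0.0647
```

>>> jog_arm(series=[{"gripper": 0.065, "tx": -0.02, "ty": 0.03, "tz": 0, "ax": 0, "ay": 0, "az": 0}, {"gripper": 0.065, "tx": -0.02, "ty": 0.045, "tz": 0, "ax": 0, "ay": 0, "az": 0}, {"gripper": 0.065, "tx": -0.02, "ty": 0.045, "tz": 0, "ax": 0, "ay": 0, "az": 0}, {"gripper": 0.065, "tx": -0.02, "ty": 0.045, "tz": 0, "ax": 0, "ay": 0, "az": 0}, {"gripper": 0.065, "tx": -0.02, "ty": 0.045, "tz": 0, "ax": 0, "ay": 0, "az": 0}, {"gripper": 0.065, "tx": -0.02, "ty": 0.045, "tz": 0, "ax": 0, "ay": 0, "az": 0}, {"gripper": 0.065, "tx": -0.01, "ty": 0.03, "tz": 0, "ax": 0, "ay": 0, "az": 0}, {"gripper": 0.065, "tx": 0, "ty": 0, "tz": 0, "ax": 0, "ay": 0, "az": 0}])

```text
clock: 37.98
eef_pos: [0.5095, -0.0563, 0.2329]
orientation: [0.001, 1.0, -0.002, 0.001]
contact_force: [0.4, 1.5, -0.6]
width: 0.0649
```

```bash
python3 shot.py e1 0,512,0,384 0,512,0,384;python3 - <<'E'
from h import *
for k in("top","side"):
    c=pickle.load(open(k+"_e1.pkl","rb"));W=cloud(c)
    for n,g,h in(("140",(.640,.232),.152),("120",(.356,-.314),.132),("100",(.544,.406),.112),("80",(.341,.3235),.092),("t110",(.5443,-.433),.11),("t90",(.687,-.008),.09)):
        try: print(k,n,rim(c,W,g,h))
        except Exception as e: print(k,n,"hidden")
E
```

```text
38.075 [ 0.5103 -0.053   0.2327] [0.6 0.9 0.9] 0.06479192503496524
top 140 (array([0.6402, 0.2312]), np.float64(0.1541), array([0.6406, 0.2312]))
top 120 (array([ 0.3581, -0.3156]), np.float64(0.1349), array([ 0.361 , -0.3256]))
top 100 (array([0.5448, 0.4041]), np.float64(0.1142), array([0.5438, 0.404 ]))
top 80 (array([0.343 , 0.3237]), np.float64(0.0948), array([0.3431, 0.3215]))
top t110 (array([ 0.544 , -0.4324]), np.float64(0.1124), array([ 0.544 , -0.4319]))
top t90 (array([0.6861, 0.0032]), np.float64(0.0919), array([ 0.6858, -0.0024]))
side 140 (array([0.6392, 0.2331]), np.float64(0.1518), array([0.6348, 0.2432]))
side 120 (array([ 0.3545, -0.3122]), np.float64(0.1315), array([ 0.3539, -0.301 ]))
side 100 (array([0.5425, 0.4066]), np.float64(0.1119), array([0.5409, 0.409 ]))
side 80 (array([0.34  , 0.3254]), np.float64(0.092), array([0.3401, 0.3282]))
side t110 (array([ 0.5413, -0.4315]), np.float64(0.1098), array([ 0.5413, -0.4304]))
side t90 (array([ 0.6837, -0.0059]), np.float64(0.0899), array([ 0.6829, -0.0045]))
```

View pics/e1.png

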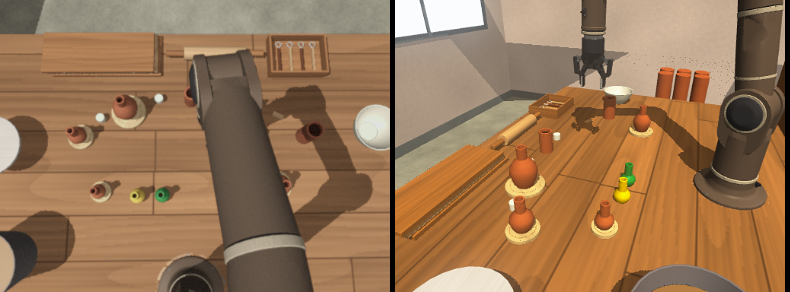

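All four vases stand upright on their bats, at side (524,170), (641,123), (522,218) and (604,217). Both tubes stand where they started, and the hand is clear. I'll let the arm settle and hand in.

>>> jog_arm(series=[{"gripper": 0.065, "tx": 0, "ty": 0, "tz": 0, "ax": 0, "ay": 0, "az": 0}, {"gripper": 0.065, "tx": 0, "ty": 0, "tz": 0, "ax": 0, "ay": 0, "az": 0}, {"gripper": 0.065, "tx": 0, "ty": 0, "tz": 0, "ax": 0, "ay": 0, "az": 0}, {"gripper": 0.065, "tx": 0, "ty": 0, "tz": 0, "ax": 0, "ay": 0, "az": 0}])

```text
clock: 38.58
eef_pos: [0.51, -0.0531, 0.2316]
orientation: [-0.0, 1.0, 0.0, -0.0]
contact_force: [1.2, -0.9, -0.5]
width: 0.0655
```

```bash
python3 -c "
from plant import bot
print(bot.close_job())"
```

```text
the job is handed in; nothing more can be done
None
```

All four vases now stand upright on the bats of their size rank. I handed the job in at about 38.6 s; it gave no verdict. Each was lowered until the wrist force showed light contact (about 7–13 N) before I let go.

**Final checks:** Both cameras put each vase's axis within about 4 mm of its bat's centre (the limit is 12 mm). The rims are at the heights expected for vases standing on the bats. The 110 mm tube had not moved. The 90 mm tube hadn't either by the side camera. The top camera's view of it was partly hidden by the arm, and its reading was about 11 mm off in y.

**What disagreed:**
- **Finger height:** the finger tips were really about 35 mm higher than the reported tool position implied. My first try on the second largest vase therefore closed on its rim. I reopened without moving it and set all the later grip heights from the cameras.
- **Cameras:** the two cameras differed by 2–5 mm on bat positions, so I aimed between them.

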